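# Tip the short refill carton out of a packed rack and stand it in the tray

## Task

One carton in the packed black rack is a little shorter than the others. Tip it forward by its top edge until it leans out on the rack's front rail, then take hold of it by its spine, lift it out and lower it, upright, into the empty low black tray, where you let go of it standing flat on the tray's floor. Leave the four tall cartons standing in their places in the rack, and do not disturb the bowl, the mortar or the shakers.

Things in the scene. Friction and masses are not known exactly. Their poses are not given: they have to be found in the camera images.
- short_carton: the short plain cardboard carton: rigid box 88 (x) by 40 (y) by 180 mm high, about 0.25 kg, narrow paper seal on top, blank paper label on its spine. Origin: centre of its underside; z up along it, -x is its spine (the 40 mm wide face to the rack's front). One of the three middle cartons of five, about 2 mm apart, so no finger fits beside it; its top is 16 mm lower than its neighbours'
- top_back_edge (a point): middle of the short carton's top back edge (carton x = 44, z = 180 mm). Behind it the space is free for 60 mm, above the rack's low back wall. Pulled forward from here the carton turns about its foot at the lip; past about 26 degrees it falls on by itself and rests leaning on the front rail at about 33 degrees, its upper part then clear in front of the row
- rack: the fixed black plastic rack, open at the top, front and back; 170 by 223 mm. Origin on its underside; -x is its front (towards the robot), y runs along the row, z up. Low back wall at x = 72 to 76 mm, 48 mm high; end cheeks 88 mm high over x = -90 to 80 mm
- row_floor (a point): middle of the row on the rack's 8 mm thick floor (rack x = 20 mm). The cartons stand at y = -84, -42, 0, 42, 84 mm, x axes along the rack's: spines at rack x = -24, backs at x = 64 mm. A lip, 5 mm high above the floor, has its inner face at rack x = -30 mm and stops the feet from sliding forward
- rail_mid (a point): middle of the round steel front rail (10 mm diameter, along y, at rack x = -78, z = 78 mm) that catches a carton leaning forward
- tray: the fixed low black tray, outside 150 (x) by 96 (y) by 16 mm high, walls and floor 5 mm thick, so inside 140 by 86 mm. Origin: centre of its underside. The carton fits in with its 88 mm side along the tray's x, either way round.
- tall_carton0: a tall plain cardboard carton in the rack, 88 (x) by 40 (y) by 196 mm high; origin at the centre of its underside; to be left standing
- tall_carton1: a tall plain cardboard carton in the rack, 88 (x) by 40 (y) by 196 mm high; origin at the centre of its underside; to be left standing
- tall_carton2: a tall plain cardboard carton in the rack, 88 (x) by 40 (y) by 196 mm high; origin at the centre of its underside; to be left standing
- tall_carton3: a tall plain cardboard carton in the rack, 88 (x) by 40 (y) by 196 mm high; origin at the centre of its underside; to be left standing
- pinch_bowl: loose green ceramic pinch bowl, 90 mm wide, 40 mm high; origin at the centre of its underside; bystander
- mortar: loose olive wood mortar, 110 mm wide, 85 mm high, its pestle leaning out to 145 mm high on its -x side; origin at the centre of its underside; bystander
- turntable: fixed black plastic two-tier turntable, lower tier 240 mm wide at 22 mm up, upper tier 130 mm wide at 128 mm up; origin at the centre of its underside; bystander
- shaker0: loose clear acrylic shaker with steel twist cap, 42 mm wide, 76 mm high, standing on the turntable; origin at the centre of its underside; bystander
- shaker1: loose clear acrylic shaker with steel twist cap, 42 mm wide, 76 mm high, standing on the turntable; origin at the centre of its underside; bystander
- shaker2: loose clear acrylic shaker with steel twist cap, 42 mm wide, 76 mm high, standing on the turntable; origin at the centre of its underside; bystander
- shaker3: loose clear acrylic shaker with steel twist cap, 42 mm wide, 76 mm high, standing on the turntable; origin at the centre of its underside; bystander
Not all that is in view belongs to the job. Leave any blue or orange look-alike of the short_carton alone.

How it is judged:
By the outcome, as a careful person would: the job done as asked, in the order asked, and still so for the second after the job is handed in, with the robot touching nothing.
It also fails if it takes over 58 s, if anything falls off the work surface, if the arm or the gripper's body presses on something with over 40 N, if the wrist force passes 120 N, or if a joint passes its speed limit or range.

## Robot

A 6-joint arm with a two-finger parallel gripper is mounted at the origin on the work surface. World frame = base frame: x ahead of the robot, y to its left, z up, the work surface at z = 0. Lengths are in m, angles in degrees, forces in N, time in s.
With the tool pointing down it reaches from about 0.25 to 0.725 m from the base axis. Payload 9.7 kg.
Tool frame: the origin (TCP) lies midway between the tips of the shut fingers; the grasp point (between the pads) lies 19 mm behind it; z points along the fingers, y is the direction in which the jaws open and shut (so a half turn about z gives the same grasp; the last joint's range is limited). The gripper opens to 85 mm and grips with 20 to 120 N. Pads are 22 mm wide; open, the fingers measure 114 mm over their backs; the gripper's body (76 mm by 85 mm) begins 54 mm behind the grasp point. The pads swing forward as they close: fully open they stand 13 mm farther back than shut.
Start: joints at [67.609, 4.979, 10.078, 95.1, 0, 90], TCP at [0.21, 0.509, 0.195] pointing down, gripper open.
Joint ranges: [-179.16, 179.16], [-48.56, 103.87], [-65.8, 70.77], [-126.05, 130.52], [-82.76, 87.17], [-180, 180]. Speed limits (degrees/s): [127.2, 127.2, 147.25, 180, 180, 180].

## Interface

Orientations are given as [roll, pitch, yaw] about the fixed x, y, z axes, in that order (R = Rz(yaw) Ry(pitch) Rx(roll)).
In Python, from workcell import bot, camera, recognise gives the robot as it stands. The module is installed in compiled form; this text tells all that it offers.
- The arm moves only by the tool apply_moves, never from a script. Its argument "targets" is one flat list of numbers, 7 for each row, row after row: the shift along the world's x, y, z in units of 30 mm (1.0 is 30 mm), then the turn, a rotation vector about the world's x, y, z in units of 6 degrees (1.0 is 6 degrees), then the opening, from 0 (shut) to 1 (fully open). A call has 1 to 5 rows; each row is the pose to reach, as a shift and turn from the pose commanded when the call began; what a row does not reach only later rows make up. A row lasts 1/10 s, in which the tool goes at most 50 mm and 8.59 degrees, less where a joint would pass 70% of its speed; a pose out of reach is approached as far as the arm can. A call with a gripper value outside its range is refused whole. The fingers move at their own pace and stop on an object; "newtons" is the grip in N (left out, the last holds). Time passes only in rows, so rows that repeat a pose let the fingers close. It gives the time, the measured TCP pose, the force and the opening at its end, in the units of the state.
- bot.get_obs(): the state, without advancing time (a new reading comes with each control period).
- camera(name): name is "side" or "top"; returns a dict with "img" (384x512x3 uint8, red, green, blue), "intrinsics" (3x3 intrinsics, pixels), "origin" and "rotation" of the camera in the world. Camera axes: x right, y up, looking along -z (the intrinsics and any distortion apply to the point x, -y, -z); pixel columns grow to the right and rows downward; lengths in m; the calibration is good to about 2 mm. A picture is of the moment at which its call begins. There is no depth.
- bot.job_done(): hands the job in, once; it reports no verdict.
Trained networks look in the newest picture that a camera, given by its name, has taken for a name from the list of things; names that differ only in an ending like _2 or _b are one class to them, and where a whole thing is asked for, a point or a joint stands for the part that bears it (a point fixed in the world has none). Each returns a list of dicts, best first, with "conf" (0 to 1); they miss things now and then, are a little off and sometimes report something else, mostly with a low value. They report only what shows in the picture. A call takes as long as a camera call. They do not tell look-alikes from the thing itself.
- recognise(query, camera): "box" ([left, top, right, bottom] in pixels, round what is visible of it).
The state is a dict: "time": time; "q": joint angles; "qd": joint speeds; "joint_efforts": joint torques, N m; "ee_pos": TCP position; "tcp_rot": TCP orientation; "wrist_force": force on the tool from outside, world axes, zero at the start; "torque": the same for the moment, N m; "opening": finger opening in m.
Only numpy, scipy, OpenCV 4.12 (cv2) and the standard library are available. Lean on these libraries where they do the work, as an engineer would, in place of code of your own. Each camera call takes 0.05 s, during which the arm holds its last target.

## Working session

There is one attempt and no reset: what is moved stays moved. The work goes in short steps, Python scripts to look and compute and a tool call to move; the robot and the scene stay as the last step left them, time stands still between calls to the robot, and variables do not carry over. Pictures are saved under pics/ and viewed, and the job is handed in when it is done.

Besides the shell and the picture viewer there is one more tool, called after "Request:" as name(argument=value, ...) on one line, values as JSON. apply_moves: Moves the arm, as the interface text tells. Its arguments: {"type":"object","properties":{"targets":{"type":"array"},"newtons":{"type":"number"}},"required":["targets"]}

```bash
mkdir -p pics; ls; python3 - <<'E'
from workcell import bot, camera, recognise
import cv2,numpy as np
o=bot.get_obs(); print({k:np.round(v,3) for k,v in o.items()})
for n in ("side","top"):
    c=camera(n); cv2.imwrite(f"pics/{n}0.png",c["img"][:,:,::-1])
    print(n,c["intrinsics"],c["origin"],c["rotation"],[k for k in c])
    for q in ["short_carton","top_back_edge","rack","row_floor","rail_mid","tray","tall_carton0","pinch_bowl","mortar","turntable","shaker0"]:
        print(q,[(np.round(d["box"]).astype(int).tolist(),round(d["conf"],2)) for d in recognise(q,n)[:5]])
E
```

```text
pics
{'time': np.float64(0.0), 'q': array([6.7610e+01, 5.0100e+00, 1.0033e+01, 9.5099e+01, 1.0000e-03,
       8.9999e+01]), 'qd': array([ 0.107,  0.021, -0.069, -0.081, -0.002,  0.086]), 'joint_efforts': array([-0.0000e+00, -5.2038e+01,  4.6481e+01,  1.6000e-02,  0.0000e+00,
        0.0000e+00]), 'ee_pos': array([0.209, 0.508, 0.194]), 'tcp_rot': array([-1.79924e+02, -1.00000e-03,  1.57611e+02]), 'wrist_force': array([-0.38 ,  0.324, -0.22 ]), 'torque': array([-0.041,  0.032,  0.014]), 'opening': np.float64(0.086)}
side [[399.24099318   0.         257.00867775]
 [  0.         399.24099318 184.88212345]
 [  0.           0.           1.        ]] [-0.17137501 -0.26128972  1.19966749] [ 37.78554744  -0.62384189 -67.7494048 ] ['img', 'intrinsics', 'origin', 'rotation']
short_carton [([230, 154, 250, 209], 0.91), ([168, 194, 203, 235], 0.91), ([275, 131, 288, 166], 0.64)]
top_back_edge [([169, 192, 202, 240], 0.83), ([229, 156, 250, 207], 0.8), ([272, 130, 292, 165], 0.57)]
rack [([209, 184, 288, 233], 0.82), ([124, 150, 139, 170], 0.73), ([147, 130, 163, 150], 0.35)]
row_floor [([211, 18
[... 1072 characters left out ...]
203, 286, 226], 0.69)]
row_floor [([219, 204, 288, 227], 0.98)]
rail_mid [([218, 201, 286, 223], 0.89), ([108, 200, 121, 212], 0.45), ([231, 174, 244, 210], 0.34)]
tray [([327, 204, 357, 246], 0.77)]
tall_carton0 [([247, 169, 257, 209], 0.86), ([270, 173, 282, 206], 0.81), ([262, 172, 272, 207], 0.79), ([220, 173, 237, 209], 0.78), ([228, 171, 245, 207], 0.36)]
pinch_bowl [([308, 163, 330, 188], 0.93), ([113, 169, 183, 239], 0.2)]
mortar [([364, 162, 391, 194], 0.6)]
turntable [([114, 173, 179, 240], 0.86), ([220, 202, 283, 226], 0.28), ([232, 174, 244, 206], 0.2)]
shaker0 [([162, 194, 175, 208], 0.67), ([219, 204, 284, 226], 0.66), ([127, 184, 143, 195], 0.63), ([124, 202, 145, 214], 0.45)]
```

```bash
python3 - <<'E'
import cv2
a=cv2.imread("pics/side0.png"); b=cv2.imread("pics/top0.png")
cv2.imwrite("pics/side0z.png",cv2.resize(a[110:300,110:410],None,fx=2.6,fy=2.6,interpolation=cv2.INTER_CUBIC))
cv2.imwrite("pics/top0z.png",cv2.resize(b[100:300,100:400],None,fx=2.6,fy=2.6,interpolation=cv2.INTER_CUBIC))
E
```

```text
(no output)
```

View pics/side0z.png

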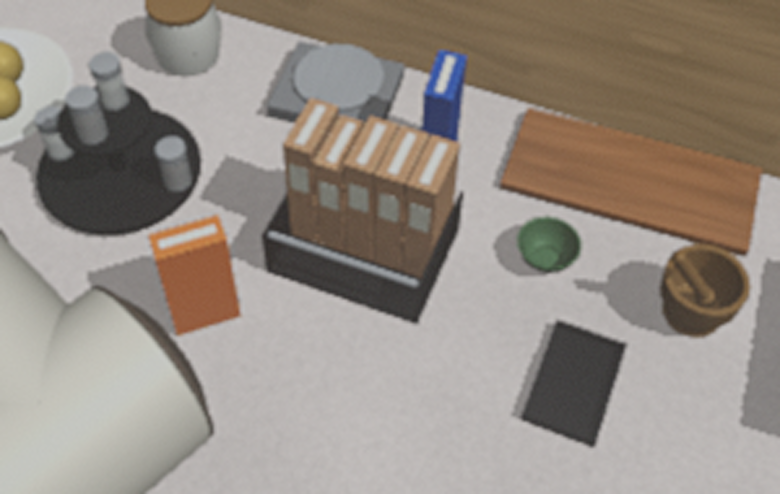

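View pics/top0z.png

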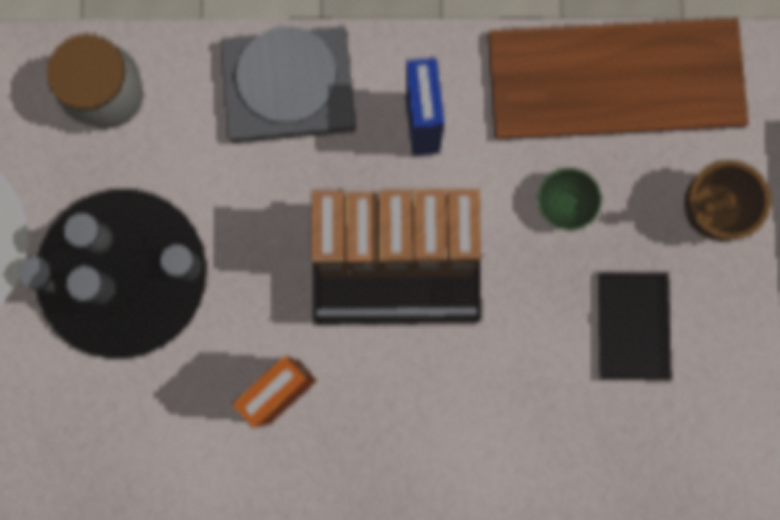

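```bash
python3 - <<'E'
import cv2
a=cv2.imread("pics/side0.png"); b=cv2.imread("pics/top0.png")
cv2.imwrite("pics/side0r.png",cv2.resize(a[140:240,200:300],None,fx=6,fy=6,interpolation=cv2.INTER_CUBIC))
cv2.imwrite("pics/top0r.png",cv2.resize(b[160:235,205:305],None,fx=7,fy=7,interpolation=cv2.INTER_CUBIC))
cv2.imwrite("pics/top0t.png",cv2.resize(b[190:260,310:380],None,fx=7,fy=7,interpolation=cv2.INTER_CUBIC))
E
```

```text
(no output)
```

View pics/side0r.png

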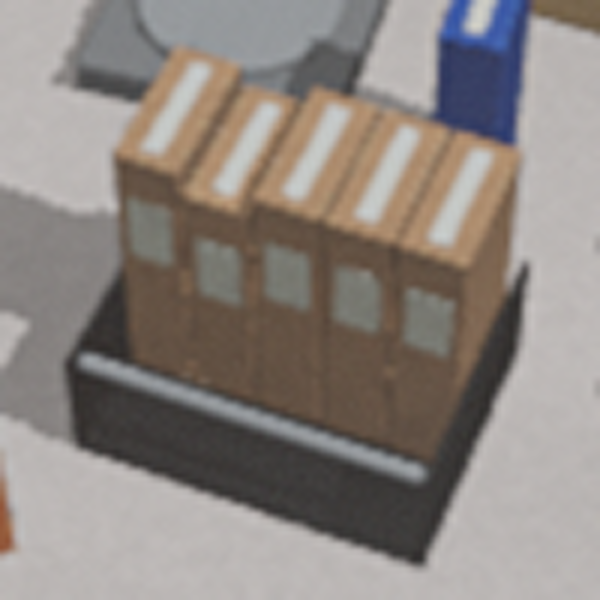

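View pics/top0r.png

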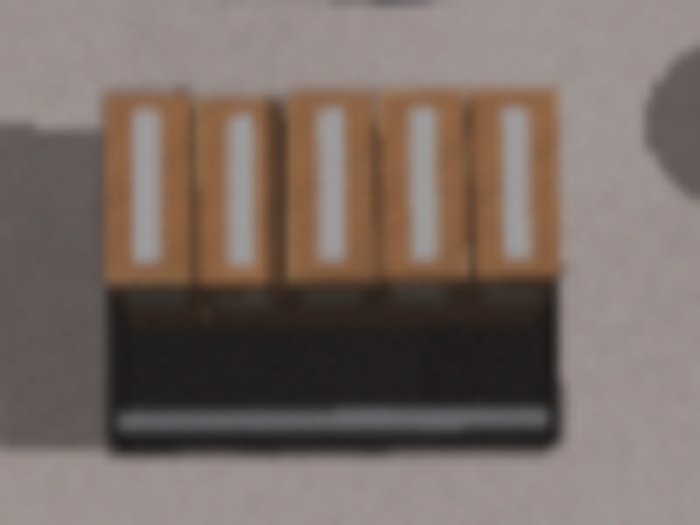

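View pics/top0t.png

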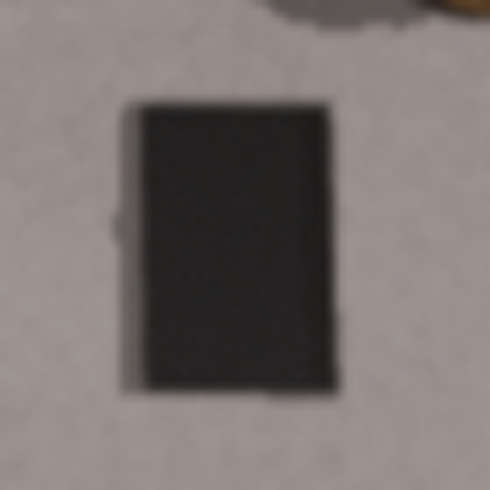

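```bash
cat > h.py <<'E'
import numpy as np, cv2
from scipy.spatial.transform import Rotation as R
K={"side":(399.24099318,257.00867775,184.88212345),"top":(421.46141779,251.57898348,190.93678252)}
P={"side":([-0.17137501,-0.26128972,1.19966749],[37.78554744,-0.62384189,-67.7494048]),"top":([0.41315772,0.05902825,1.53141395],[8.06610204,0.32879384,-90.06598821])}
def proj(n,X):
    o,r=P[n]; M=R.from_euler("xyz",r,degrees=True).as_matrix()
    c=(np.atleast_2d(X)-o)@M; f,cx,cy=K[n]
    return np.c_[cx+f*c[:,0]/-c[:,2], cy-f*c[:,1]/-c[:,2]]
def ray(n,uv):
    o,r=P[n]; M=R.from_euler("xyz",r,degrees=True).as_matrix();f,cx,cy=K[n]
    d=np.array([(uv[0]-cx)/f,-(uv[1]-cy)/f,-1.]); return np.array(o),M@d
def atz(n,uv,z):
    o,d=ray(n,uv); return o+d*(z-o[2])/d[2]
def T(x,y,yaw,pts,z=0):
    return R.from_euler("z",yaw).apply(np.atleast_2d(pts)/1000.)+[x,y,z]
E
python3 - <<'E'
from h import *
from scipy.optimize import least_squares
def z(l,s,ox,oy): return [((u+.5)/s-.5+ox,(v+.5)/s-.5+oy) for u,v in l]
tp=z([(105,90),(105,284),(560,278),(557,88),(118,422),(548,412)],7,205,160)
tm=[(64,104,204),(-24,104,204),(-24,-104,204),(64,-104,204),(-78,106,82),(-78,-106,82)]
sp=z([(120,155),(178,47),(520,148),(462,268),(422,562),(82,358),(424,476)],6,200,140)
sm=[(-24,104,204),(64,104,204),(64,-104,204),(-24,-104,204),(-90,-111.5,0),(-78,106,80),(-78,-106,80)]
def res(p,w="b"):
    r=[]
    if w in"bt": r.append(proj("top",T(*p,tm))-tp)
    if w in"bs": r.append(proj("side",T(*p,sm))-sp)
    return np.vstack(r).ravel()
for w in "bts":
    s=least_squares(res,[.45,.05,0],args=(w,)); print(w,s.x[:2],np.degrees(s.x[2])); print(np.round(s.fun.reshape(-1,2),1).tolist())
tt=z([(140,103),(328,103),(338,391),(142,391)],7,310,190)
for q in tt: print(atz("top",q,.016))
tt=z([(140,103),(328,103),(338,391),(142,391)],7,310,190)
rm=[(75,48,16),(75,-48,16),(-75,-48,16),(-75,48,16)]
s=least_squares(lambda p:(proj("top",T(*p,rm))-tt).ravel(),[.4,-.25,0]);print(s.x,np.degrees(s.x[2]),s.fun)
for n,b in (("bowl",[308,163,330,188]),("mortar",[364,162,391,194])):print(n,atz("top",((b[0]+b[2])/2,(b[1]+b[3])/2),.04))
print(atz("side",(180,215),.1), atz("top",(205,250),.1), proj("side",T(*s.x,rm)))
E
```

```text
b [0.59833862 0.06596716] 0.45757774271047097
[[-0.5, -0.0], [-0.5, -0.5], [0.0, -0.3], [-0.1, -0.4], [-0.1, -0.4], [0.1, 0.5], [-1.6, -0.3], [-0.2, -0.4], [0.6, 0.4], [1.1, -0.1], [0.2, 1.6], [-0.1, 0.2], [0.5, 0.1]]
t [0.5977391  0.06533609] 0.5324252704495086
[[-0.3, 0.2], [-0.3, -0.2], [0.2, -0.1], [0.1, -0.3], [0.1, -0.1], [0.3, 0.6]]
s [0.59927461 0.06666325] 0.3517299931071759
[[-1.6, -0.6], [-0.2, -0.7], [0.5, 0.2], [1.0, -0.3], [0.1, 1.3], [-0.1, -0.1], [0.4, -0.1]]
[ 0.57868672 -0.21414215  0.016     ]
[ 0.57851428 -0.3109997   0.016     ]
[ 0.43119591 -0.31077499  0.016     ]
[ 0.4313176  -0.21116655  0.016     ]
[ 0.50496059 -0.26176792 -0.00863932] -0.49499640008462875 [ 0.06369222 -0.46428884 -0.17269426 -0.28311034 -0.44904955  0.46700578
  0.55661746  0.26525387]
bowl [ 0.68001715 -0.17472515  0.04      ]
mortar [ 0.67046551 -0.38395171  0.04      ]
[0.4086557  0.23638534 0.1       ] [0.41556455 0.22400951 0.1       ] [[323.33427386 232.19535367]
 [350.54112476 241.79642748]
 [338.56514966 279.9413464 ]
 [309.76348669 269.05518096]]
```

Request:
apply_moves(targets=[0, 0, 1.2, 0, 0, 1.2, 0, 0, 0, 2.4, 0, 0, 2.4, 0, 0.5, -0.5, 3.6, 0, 0, 3.6, 0, 1.5, -1.5, 4, 0, 0, 3.8, 0, 2.5, -2.5, 4, 0, 0, 3.8, 0], newtons=40)

```text
time: 1.7
ee_pos: [0.2852, 0.4335, 0.3173]
tcp_rot: [179.8, 0.1, -179.4]
wrist_force: [0.9, 0.4, 0.1]
opening: 0.0121
```

```bash
cat > st.py <<'E'
from workcell import bot
import numpy as np
o=bot.get_obs(); print({k:np.round(v,3).tolist() for k,v in o.items() if k!="qd" and k!="joint_efforts"})
open("log.txt","a").write(repr([np.array(o[k]).tolist() for k in("q","ee_pos","tcp_rot")])+"\n")
E
python3 st.py
```

```text
{'time': 1.7, 'q': [56.656, 5.345, 24.517, 108.977, -0.003, 56.09], 'ee_pos': [0.285, 0.433, 0.317], 'tcp_rot': [179.84, 0.112, -179.433], 'wrist_force': [0.883, 0.411, 0.084], 'torque': [-0.024, -0.044, 0.008], 'opening': 0.012}
```

Request:
apply_moves(targets=[1.25, -1, 0, 0, 0, 0, 0, 2.5, -2, 0, 0, 0, 0, 0, 3.75, -3, 0, 0, 0, 0, 0, 5, -4, 0, 0, 0, 0, 0, 6.25, -5, 0, 0, 0, 0, 0])

```text
time: 2.2
ee_pos: [0.4733, 0.282, 0.3153]
tcp_rot: [180.0, 0.0, -179.6]
wrist_force: [0.4, 1.3, 0.4]
opening: 0.0001
```

Request:
apply_moves(targets=[1.25, -1, 0, 0, 0, 0, 0, 2.5, -2, 0, 0, 0, 0, 0, 3.75, -3, 0, 0, 0, 0, 0, 5, -4, 0, 0, 0, 0, 0, 6.25, -5, 0, 0, 0, 0, 0])

```text
time: 2.7
ee_pos: [0.6606, 0.132, 0.3153]
tcp_rot: [180.0, 0.0, -179.6]
wrist_force: [1.2, 1.4, 1.0]
opening: 0.0002
```

```bash
python3 st.py
```

```text
{'time': 2.7, 'q': [11.296, 32.76, 59.74, 116.935, 0.003, 10.891], 'ee_pos': [0.661, 0.132, 0.315], 'tcp_rot': [179.989, 0.043, -179.596], 'wrist_force': [1.24, 1.413, 0.961], 'torque': [0.089, -0.08, 0.052], 'opening': 0.0}
```

Request:
apply_moves(targets=[0.65, -0.4, 0, 0, 0, 0, 0, 1.3, -0.8, 0, 0, 0, 0, 0, 1.3, -0.8, -1, 0, 0, 0, 0, 1.3, -0.8, -2, 0, 0, 0, 0, 1.3, -0.8, -2, 0, 0, 0, 0])

```text
time: 3.2
ee_pos: [0.6956, 0.1088, 0.2461]
tcp_rot: [-179.9, -0.9, -179.6]
wrist_force: [-0.8, 0.2, -0.9]
opening: 0.0
```

```bash
python3 st.py; cat > pic.py <<'E'
import sys,cv2
from workcell import camera
n,tag,x0,y0,x1,y1,s=sys.argv[1],sys.argv[2],*map(int,sys.argv[3:8])
c=camera(n)["img"][:,:,::-1]; cv2.imwrite(f"pics/{n}{tag}_raw.png",c)
cv2.imwrite(f"pics/{n}{tag}.png",cv2.resize(c[y0:y1,x0:x1],None,fx=s,fy=s,interpolation=cv2.INTER_CUBIC))
E
python3 pic.py side 1 190 90 320 240 5 ; python3 pic.py top 1 195 130 305 235 6
```

```text
{'time': 3.2, 'q': [8.889, 33.489, 52.272, 109.678, -0.0, 8.504], 'ee_pos': [0.696, 0.109, 0.246], 'tcp_rot': [-179.867, -0.885, -179.616], 'wrist_force': [-0.822, 0.237, -0.945], 'torque': [-0.001, -0.059, -0.038], 'opening': 0.0}
```

View pics/side1.png

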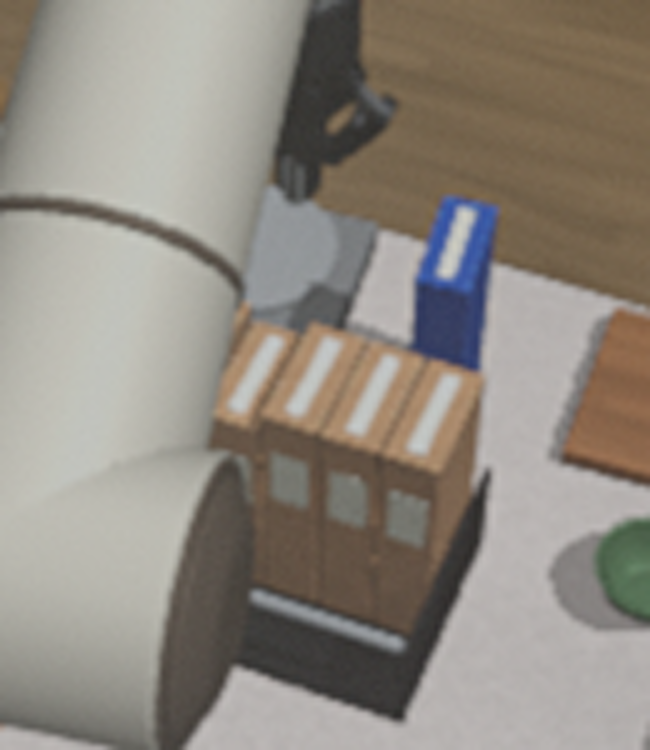

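View pics/top1.png

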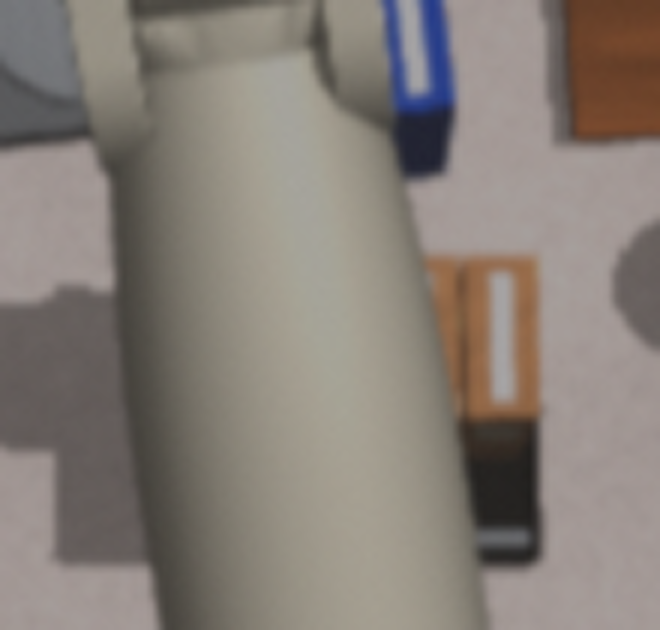

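```bash
python3 - <<'E'
import numpy as np
from h import atz
L=[eval(l) for l in open("log.txt")]
L.append([[67.609,4.979,10.078,95.1,0,90],[.21,.509,.195],[180,0,157.6]])
from scipy.optimize import least_squares
def f(p):
    a,h,L1,L2,e,D=p; r=[]
    for q,x,_ in L:
        q=np.radians(q); F=q[1]-q[2]; ph=F+q[3]
        r+=[a+L1*np.sin(q[1])+L2*np.cos(F)+e*np.sin(F)+D*np.cos(ph)-np.hypot(x[0],x[1]), h+L1*np.cos(q[1])-L2*np.sin(F)+e*np.cos(F)-D*np.sin(ph)-x[2]]
    return np.r_[r, (p[5]-.25)*1e-3,(p[4])*1e-3, p[0]*1e-3]
s=least_squares(f,[0,.3,.4,.4,0,.25]); print(s.x, np.abs(s.fun).max())
print(atz("top",(264,143),.18))
E
```

```text
[-3.86967591e-04  1.75537626e-01  4.20777682e-01  5.19939403e-01
  3.84287690e-02  4.84219394e-01] 0.00023421939409586423
[0.76394814 0.02550028 0.18      ]
```

Request:
apply_moves(targets=[0, 0, 0.5, 0, -1.4, 0, 0, 0, 0, 1, 0, -2.8, 0, 0, 0, 0, 1, 0, -3, 0, 0, 0, 0, 1, 0, -3, 0, 0])

```text
time: 3.7
ee_pos: [0.6959, 0.1097, 0.2903]
tcp_rot: [-179.9, 18.4, -179.5]
wrist_force: [-0.6, 0.5, 0.2]
opening: -0.0001
```

```bash
python3 st.py; cat > fit.py <<'E'
import numpy as np
from scipy.spatial.transform import Rotation as R
from scipy.optimize import least_squares
L=[eval(l) for l in open("log.txt")]
def fk(p,q):
    a,h,L1,L2,e,D=p[:6]; D5=p[6]
    q=np.radians(q); F=q[1]-q[2]; ph=F+q[3]
    A=np.array([a+L1*np.sin(q[1])+L2*np.cos(F)+e*np.sin(F),0,h+L1*np.cos(q[1])-L2*np.sin(F)+e*np.cos(F)])
    # along-tool: D before j5, D5 after
    u=np.array([np.cos(ph),0,-np.sin(ph)])
    v=R.from_rotvec([0,0,0]).apply(u)
    # j5 axis: perpendicular to u in arm plane
    ax=np.array([np.sin(ph),0,np.cos(ph)])
    v=R.from_rotvec(ax*q[4]*p[7]).apply(u)
    return R.from_euler("z",q[0]).apply(A+D*u+D5*v), R.from_euler("z",q[0]).apply(v)
def fit(j5=False):
    def f(p):
        p=np.r_[p,1.]
        r=[]
        for q,x,_ in L: r+=list(fk(p,q)[0]-x)
        return np.r_[r,(p[6]-.25)*1e-3,p[4]*1e-3,p[0]*1e-3]
    s=least_squares(f,[0,.3,.4,.4,0,.25,.2]); return np.r_[s.x,1.],np.abs(s.fun).max()
if __name__=="__main__": print(fit())
E
python3 fit.py
```

```text
{'time': 3.7, 'q': [10.419, 8.715, 22.297, 85.445, -3.208, 9.457], 'ee_pos': [0.696, 0.11, 0.29], 'tcp_rot': [-179.921, 18.409, -179.537], 'wrist_force': [-0.597, 0.549, 0.248], 'torque': [0.03, 0.331, 0.019], 'opening': -0.0}
(array([-3.31844969e-07,  1.60004238e-01,  4.20099708e-01,  5.18799340e-01,
        3.60971051e-02,  1.44323749e-01,  3.21177288e-01,  1.00000000e+00]), np.float64(7.117728835259984e-05))
```

```bash
cat > ik.py <<'E'
from fit import *
P,_=fit()
lo=np.radians(0)
LO=[-179,-48.5,-65.8,-126,-82.7];HI=[179,103.8,70.7,130.5,87.1]
def ik(x,d,q0=(10,0,0,60,0)):
    def f(q):
        p,v=fk(P,q); return np.r_[p-x,(v-d)*.3]
    best=None
    for q2 in (-30,0,30,):
      for q3 in (-60,-20,20):
        s=least_squares(f,np.clip([np.degrees(np.arctan2(x[1],x[0])),q2,q3,60,0],np.array(LO)+1,np.array(HI)-1),bounds=(LO,HI),x_scale=[50]*5)
        if best is None or s.cost<best.cost: best=s
    return np.round(best.x,1),np.sqrt(2*best.cost)
E
python3 - <<'E'
from ik import *
c,s=np.cos,np.sin
for ph in (20,25,30,35,40,45):
    d=np.array([c(np.radians(ph)),0,-s(np.radians(ph))])
    g=np.array([.598-.0905,.1075,.1416])
    print(ph,ik(g+.019*d,d), "back",ik(g-.06*d,d),"lift",ik(g+.019*d+[-.05,0,.1],d))
    f=np.radians(ph+33); d=np.array([c(f),0,-s(f)])
    g=np.array([.505-.022,-.262,.155]); print("   tray",ik(g+.019*d,d),"high",ik(g+.019*d+[0,0,.1],d))
E
```

```text
20 (array([ 32.5, -48.5, -65.8,  11.2, -36.2]), np.float64(0.059843808102726936)) back (array([ 52.2, -48.5, -56.6,  41.8, -57.6]), np.float64(0.09319398492178632)) lift (array([ 44.3, -48.5, -47.6,  44.1, -49. ]), np.float64(0.08772082502552032))
   tray (array([-41. , -27.2, -32.5,  55.1,  23.3]), np.float64(1.809640856077871e-13)) high (array([-41. , -26.2, -20.8,  65.8,  23.3]), np.float64(2.516079210322956e-14))
25 (array([ 30. , -48.5, -60.7,  22. , -31.2]), np.float64(0.05232778503807848)) back (array([ 46.8, -48.5, -52.3,  46.4, -49. ]), np.float64(0.08462606865260483)) lift (array([ 39.8, -48.5, -44.5,  48.7, -41.2]), np.float64(0.07581713007837985))
   tray (array([-39.1, -23.5, -27.9,  59.7,  19.5]), np.float64(1.108977089215231e-12)) high (array([-39.1, -22.2, -16. ,  70.4,  19.5]), np.float64(7.297221845014172e-13))
30 (array([ 26.9, -48.5, -56.9,  29.9, -25.7]), np.float64(0.04076218471376853)) back (array([ 40.7, -48.5, -48.5,  50. , -39.8]), np.float64(0.07291279661123762)) lift (array([ 35.1, -48.5, -41.9,  52.3, -33.7]), np.float64(0.06204555192050319))
   tray (arr
[... 727 characters left out ...]
4018818540044961)) lift (array([ 27.3, -48.5, -38.5,  58.2, -21.6]), np.float64(0.029766671533706674))
   tray (array([-33.6, -11.2, -13.9,  73. ,   9.3]), np.float64(1.0480511764289052e-14)) high (array([-33.6,  -9.6,  -1.4,  83.9,   9.3]), np.float64(4.966262708517626e-14))
45 (array([ 20.1, -46.7, -49.3,  44.2, -14.1]), np.float64(1.232146846155098e-10)) back (array([ 25.4, -48.5, -41.6,  58. , -18.3]), np.float64(0.020417542452163713)) lift (array([ 24.3, -48.5, -37.4,  60.7, -17.3]), np.float64(0.011961456231659874))
   tray (array([-31.9,  -6.9,  -9.1,  77.5,   6.3]), np.float64(5.709579062170904e-12)) high (array([-31.9,  -5.2,   3.5,  88.5,   6.3]), np.float64(1.918161576191692e-14))
```

Request:
apply_moves(targets=[0, 0, 0, 0, 1.4, 0, 0, 0, 0, 0, 0, 2.8, 0, 0, 0, 0, -0.8, 0, 3, 0, 0, 0, 0, -1.6, 0, 3, 0, 0, 0, 0, -1.6, 0, 3, 0, 0])

```text
time: 4.2
ee_pos: [0.7011, 0.1098, 0.231]
tcp_rot: [-179.9, -0.5, -179.6]
wrist_force: [-0.8, -0.0, -1.0]
opening: 0.0
```

```bash
python3 st.py; python3 pic.py side 2 190 90 320 240 5
```

```text
{'time': 4.2, 'q': [8.892, 32.631, 49.222, 107.059, 0.018, 8.498], 'ee_pos': [0.701, 0.11, 0.231], 'tcp_rot': [-179.948, -0.465, -179.606], 'wrist_force': [-0.751, -0.002, -0.971], 'torque': [-0.003, 0.004, -0.036], 'opening': 0.0}
```

View pics/side2.png

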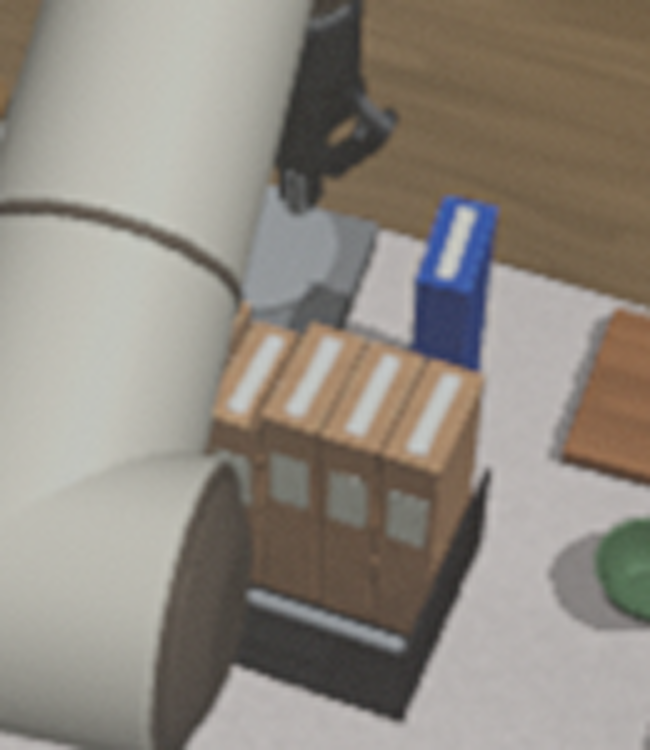

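```bash
python3 - <<'E'
from h import *
print(proj("side",[[.701,.1095,.228]]))
p=(.5980,.0658,np.radians(.5))
print(proj("side",T(*p,[(64,22,188),(64,62,188),(-24,22,188),(-24,62,188)])))
E
```

```text
[[250.07306001 139.33506372]]
[[251.36236996 157.05434591]
 [240.50720276 153.72632614]
 [241.15032422 175.70934589]
 [229.94653642 172.12888182]]
```

Request:
apply_moves(targets=[-0.2, 0, -0.8, 0, 0, 0, 0, -0.3, -0.03, -1.5, 0, 0, 0, 0, -0.3, -0.03, -1.9, 0, 0, 0, 0, -0.3, -0.03, -1.9, 0, 0, 0, 0])

```text
time: 4.65
ee_pos: [0.689, 0.1087, 0.185]
tcp_rot: [180.0, 0.3, -179.6]
wrist_force: [-0.7, 0.1, 0.1]
opening: -0.0001
```

```bash
python3 st.py
```

```text
{'time': 4.65, 'q': [8.968, 26.546, 35.301, 98.439, 0.001, 8.546], 'ee_pos': [0.689, 0.109, 0.185], 'tcp_rot': [179.952, 0.313, -179.578], 'wrist_force': [-0.708, 0.106, 0.135], 'torque': [-0.014, 0.033, -0.005], 'opening': -0.0}
```

```bash
python3 pic.py side 3 225 100 285 170 9; python3 -c "
from h import *
print((proj('side',[[.689,.1087,.183]])-[225,100])*9)"
```

```text
[[215.74871945 457.91354686]]
```

View pics/side3.png

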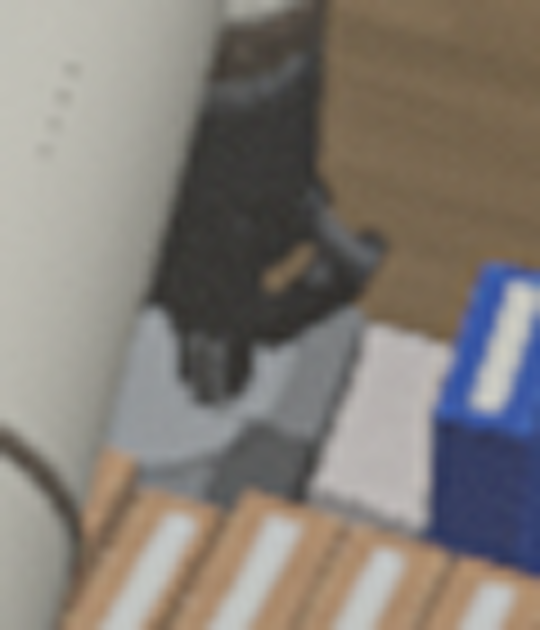

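Request:
apply_moves(targets=[0, 0, -0.4, 0, 0, 0, 0, 0, 0, -0.6, 0, 0, 0, 0, 0, 0, -0.6, 0, 0, 0, 0])

```text
time: 5.0
ee_pos: [0.6896, 0.1087, 0.1639]
tcp_rot: [180.0, 0.1, -179.6]
wrist_force: [0.2, 0.3, 0.2]
opening: 0.0003
```

```bash
python3 st.py;python3 pic.py side 4 225 100 285 170 9; python3 -c "
from h import *
from workcell import bot
print((proj('side',[bot.get_obs()['ee_pos']])-[225,100])*9)"
```

```text
{'time': 5.0, 'q': [8.957, 26.191, 32.445, 96.146, -0.0, 8.544], 'ee_pos': [0.69, 0.109, 0.164], 'tcp_rot': [179.984, 0.107, -179.587], 'wrist_force': [0.25, 0.251, 0.19], 'torque': [-0.005, -0.003, 0.004], 'opening': 0.0}
[[216.5748616  490.45345252]]
```

View pics/side4.png

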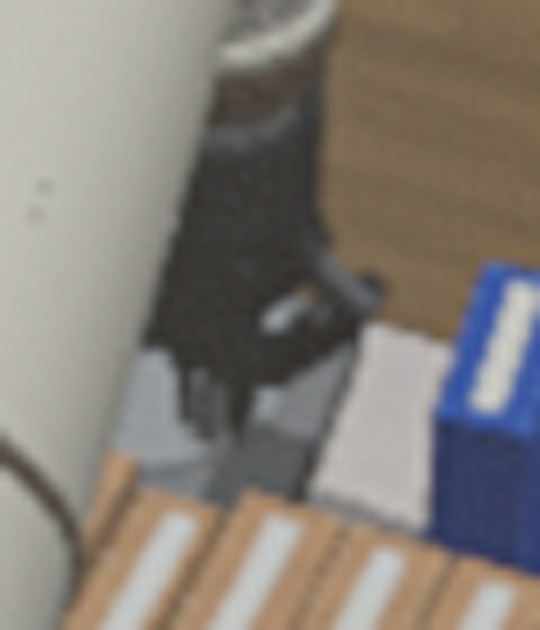

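Request:
apply_moves(targets=[0, 0, -0.4, 0, 0, 0, 0, -0.2, 0, -0.4, 0, 0, 0, 0, -0.4, 0, -0.4, 0, 0, 0, 0, -0.6, 0, -0.4, 0, 0, 0, 0, -0.8, 0, -0.4, 0, 0, 0, 0])

```text
time: 5.55
ee_pos: [0.6666, 0.1088, 0.1527]
tcp_rot: [180.0, 0.3, -179.6]
wrist_force: [6.6, -0.4, 14.3]
opening: 0.0001
```

Request:
apply_moves(targets=[-0.15, 0, 0, 0, 0, 0, 0, -0.3, 0, 0, 0, 0, 0, 0, -0.45, 0, 0, 0, 0, 0, 0, -0.6, 0, 0, 0, 0, 0, 0])

```text
time: 5.95
ee_pos: [0.6521, 0.1091, 0.1581]
tcp_rot: [179.9, 1.0, -179.6]
wrist_force: [12.5, 0.2, 34.3]
opening: 0.0002
```

```bash
python3 st.py;python3 pic.py side 5 200 100 300 220 5
```

```text
{'time': 5.95, 'q': [9.515, 19.068, 22.431, 92.368, -0.039, 9.121], 'ee_pos': [0.652, 0.109, 0.158], 'tcp_rot': [179.881, 0.989, -179.607], 'wrist_force': [12.541, 0.171, 34.343], 'torque': [0.002, -2.425, 0.06], 'opening': 0.0}
```

View pics/side5.png

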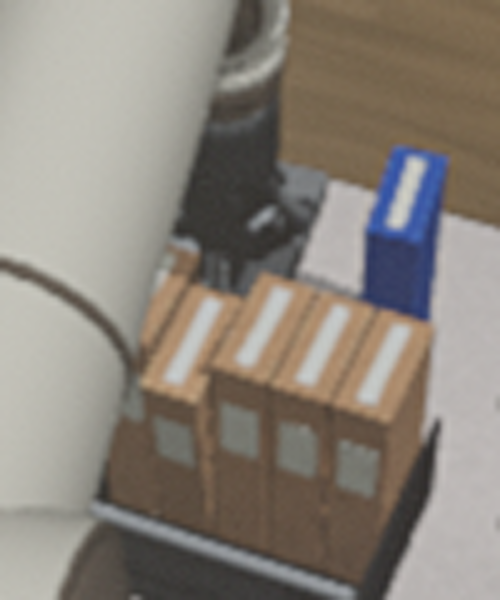

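Request:
apply_moves(targets=[0, 0, 0.5, 0, 0, 0, 0, 0, 0, 1, 0, 0, 0, 0, 0.5, 0, 1.2, 0, 0, 0, 0, 1.3, 0, 1.2, 0, 0, 0, 0, 1.6, 0, 1.2, 0, 0, 0, 0])

```text
time: 6.5
ee_pos: [0.6965, 0.1086, 0.1867]
tcp_rot: [180.0, 0.1, -179.6]
wrist_force: [0.8, 0.2, 0.5]
opening: -0.0001
```

```bash
python3 st.py;python3 pic.py side 6 200 100 300 220 6; python3 - <<'E'
from h import *
from workcell import bot
x=np.array(bot.get_obs()['ee_pos'])
print((proj('side',[x,x+[0,0,.01],x+[0,0,.02],x+[0,0,.03],x+[.02,0,.0]])-[200,100])*6)
p=(.5980,.0658,np.radians(.5))
print((proj("side",T(*p,[(64,22,188),(64,62,188),(-24,22,188),(-24,62,188)]))-[200,100])*6)
E
```

```text
{'time': 6.5, 'q': [8.865, 28.246, 37.851, 99.527, -0.003, 8.459], 'ee_pos': [0.697, 0.109, 0.187], 'tcp_rot': [179.991, 0.078, -179.594], 'wrist_force': [0.809, 0.17, 0.48], 'torque': [-0.045, 0.041, 0.018], 'opening': -0.0}
[[299.32426074 292.59307135]
 [299.26821921 280.6416794 ]
 [299.211528   268.55173833]
 [299.15417576 256.32082484]
 [312.71959841 269.25721784]]
[[308.17421976 342.32607546]
 [243.04321659 322.35795682]
 [246.90194531 454.25607534]
 [179.67921851 432.7732909 ]]
```

View pics/side6.png

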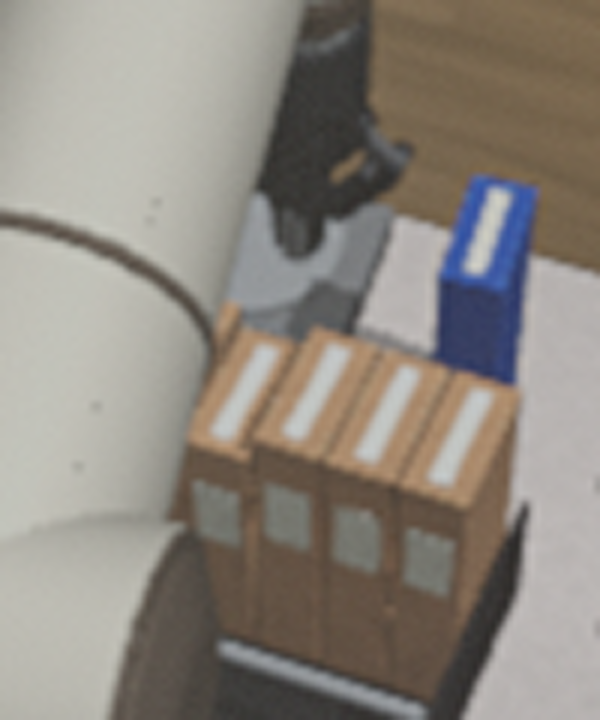

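Request:
apply_moves(targets=[0, 0, -0.6, 0, 0, 0, 0, 0, 0, -1.2, 0, 0, 0, 0, 0, 0, -1.6, 0, 0, 0, 0, 0, 0, -1.6, 0, 0, 0, 0])

```text
time: 6.95
ee_pos: [0.6941, 0.1086, 0.1367]
tcp_rot: [-180.0, -0.1, -179.6]
wrist_force: [-0.3, 0.1, 0.1]
opening: 0.0002
```

```bash
python3 st.py;python3 pic.py side 7 200 100 300 220 6
```

```text
{'time': 6.95, 'q': [8.888, 26.588, 29.955, 93.518, 0.001, 8.475], 'ee_pos': [0.694, 0.109, 0.137], 'tcp_rot': [-179.978, -0.149, -179.586], 'wrist_force': [-0.334, 0.108, 0.073], 'torque': [0.047, 0.04, 0.002], 'opening': 0.0}
```

View pics/side7.png

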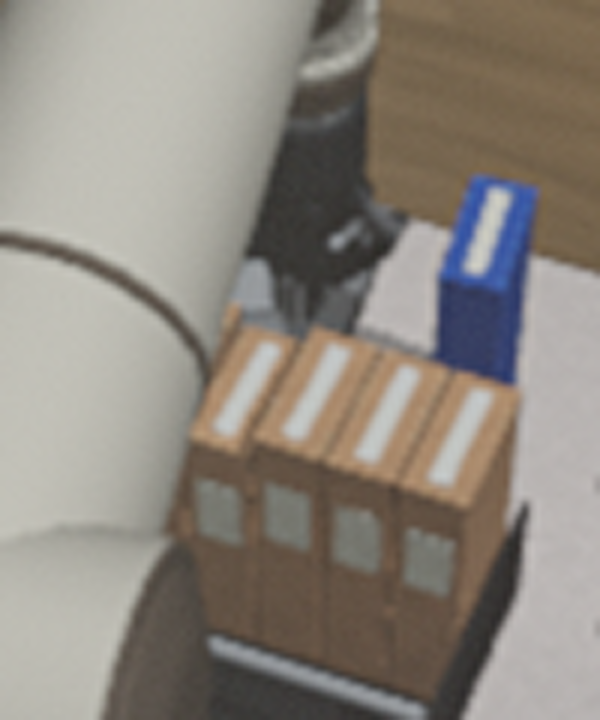

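Request:
apply_moves(targets=[-0.3, 0, 0.1, 0, 0, 0, 0, -0.6, 0, 0.1, 0, 0, 0, 0, -0.8, 0, 0.1, 0, 0, 0, 0, -1.0, 0, 0.1, 0, 0, 0, 0, -1.2, 0, 0.12, 0, 0, 0, 0])

```text
time: 7.5
ee_pos: [0.6592, 0.1087, 0.1424]
tcp_rot: [180.0, 0.1, -179.6]
wrist_force: [0.6, 0.6, 1.1]
opening: -0.0001
```

```bash
python3 st.py;python3 pic.py side 8 200 100 300 220 6
```

```text
{'time': 7.5, 'q': [9.361, 20.997, 23.163, 92.108, -0.002, 8.952], 'ee_pos': [0.659, 0.109, 0.142], 'tcp_rot': [179.993, 0.057, -179.592], 'wrist_force': [0.634, 0.563, 1.071], 'torque': [-0.043, -0.099, 0.001], 'opening': -0.0}
```

View pics/side8.png

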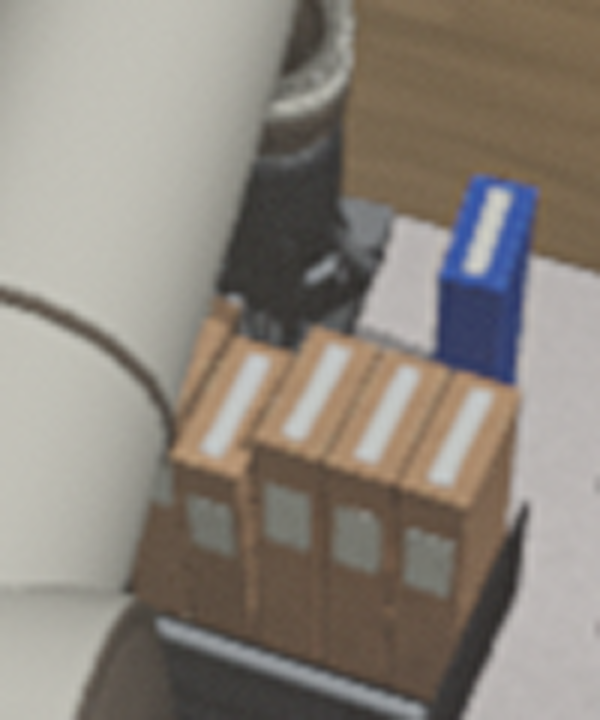

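Request:
apply_moves(targets=[-0.25, 0, 0.08, 0, 0, 0, 0, -0.5, 0, 0.15, 0, 0, 0, 0, -0.75, 0, 0.22, 0, 0, 0, 0, -1.0, 0, 0.3, 0, 0, 0, 0, -1.25, 0, 0.38, 0, 0, 0, 0])

```text
time: 8.05
ee_pos: [0.6213, 0.1086, 0.1533]
tcp_rot: [-180.0, -0.0, -179.6]
wrist_force: [0.1, 0.4, -0.9]
opening: 0.0001
```

Request:
apply_moves(targets=[-0.25, 0, 0.08, 0, 0, 0, 0, -0.5, 0, 0.15, 0, 0, 0, 0, -0.75, 0, 0.22, 0, 0, 0, 0, -0.75, 0, 0.22, 0, 0, 0, 0])

```text
time: 8.45
ee_pos: [0.5988, 0.1087, 0.1604]
tcp_rot: [180.0, 0.0, -179.6]
wrist_force: [-0.8, -0.6, 0.6]
opening: 0.0002
```

```bash
python3 st.py;python3 pic.py side 9 200 100 300 220 6
```

```text
{'time': 8.45, 'q': [10.287, 12.546, 14.732, 92.149, 0.002, 9.867], 'ee_pos': [0.599, 0.109, 0.16], 'tcp_rot': [179.992, 0.036, -179.579], 'wrist_force': [-0.828, -0.567, 0.639], 'torque': [-0.032, 0.022, -0.036], 'opening': 0.0}
```

View pics/side9.png

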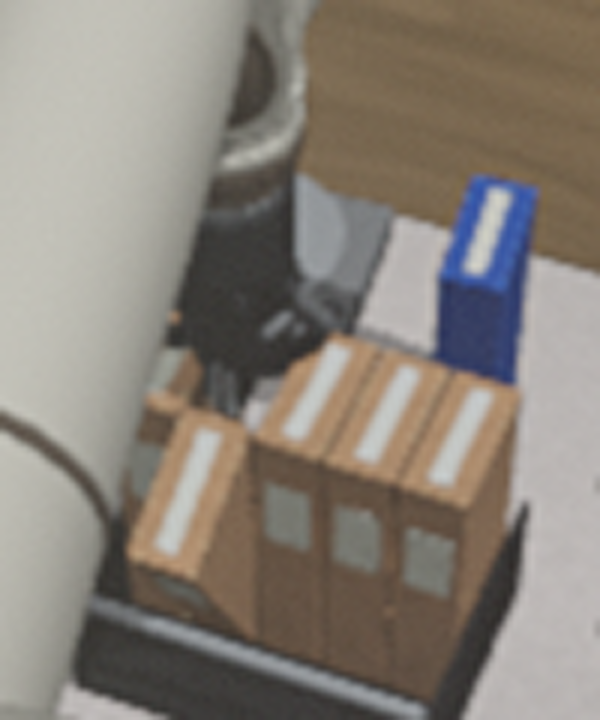

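```bash
python3 - <<'E'
from h import *
p=(.5980,.0658,np.radians(.5))
for th in (24,28,31,33,35):
    t=np.radians(th); c,s=np.cos(t),np.sin(t)
    f=lambda x,z:(-30+x*c-z*s, 8+x*s+z*c)
    A=[(f(0,180)[0],y,f(0,180)[1]) for y in (62,22)]+[(f(88,180)[0],y,f(88,180)[1]) for y in (62,22)]
    print(th,np.round((proj("side",T(*p,A))-[200,100])*6).astype(int).tolist())
E
```

```text
24 [[120, 557], [189, 580], [179, 407], [247, 429]]
28 [[112, 579], [180, 602], [168, 426], [237, 448]]
31 [[106, 596], [174, 619], [160, 440], [229, 462]]
33 [[102, 607], [171, 630], [155, 451], [224, 473]]
35 [[98, 618], [167, 642], [150, 461], [219, 483]]
```

Request:
apply_moves(targets=[-0.2, 0, 0.06, 0, 0, 0, 0, -0.4, 0, 0.12, 0, 0, 0, 0, -0.6, 0, 0.18, 0, 0, 0, 0, -0.6, 0, 0.18, 0, 0, 0, 0, -0.6, 0, 0.18, 0, 0, 0, 0])

```text
time: 9.0
ee_pos: [0.5815, 0.1087, 0.1653]
tcp_rot: [180.0, 0.0, -179.6]
wrist_force: [0.1, 0.7, -0.4]
opening: 0.0
```

```bash
python3 st.py;python3 pic.py side a 200 100 300 220 6
```

```text
{'time': 9.0, 'q': [10.584, 10.21, 12.559, 92.323, 0.0, 10.172], 'ee_pos': [0.581, 0.109, 0.165], 'tcp_rot': [179.995, 0.025, -179.588], 'wrist_force': [0.143, 0.711, -0.426], 'torque': [0.019, -0.008, -0.024], 'opening': 0.0}
```

View pics/sidea.png

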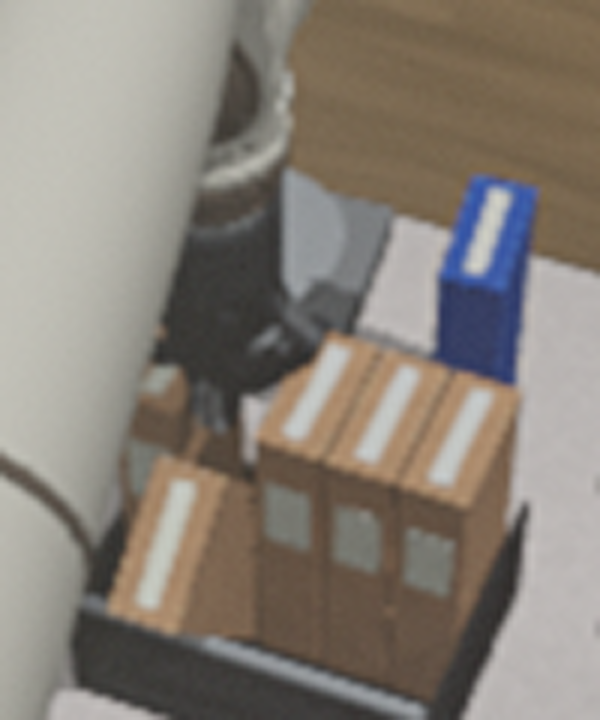

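Request:
apply_moves(targets=[0, 0, 1.2, 0, 0, 0, 0, 0, 0, 2.4, 0, 0, 0, 0, 0, 0, 3.6, 0, 0, 0, 0, -0.7, -1, 4, 0, 0, 0, 0, -1.4, -2, 4, 0, 0, 0, 0.5])

```text
time: 9.55
ee_pos: [0.5402, 0.0485, 0.2867]
tcp_rot: [180.0, 0.1, -179.5]
wrist_force: [0.2, 0.5, 0.1]
opening: 0.0134
```

Request:
apply_moves(targets=[-0.7, -1, 0, 0, 0, 0, 1, -1.5, -2, 0, 0, 0, 0, 1, -2.2, -3, 0, 0, 0, 0, 1, -3, -4.2, 0, 0, 0, 0, 1, -3.7, -5.4, 0, 0, 0, 0, 1])

```text
time: 10.05
ee_pos: [0.4275, -0.1144, 0.2852]
tcp_rot: [-180.0, 0.0, -179.6]
wrist_force: [0.3, -0.2, -0.4]
opening: 0.0846
```

Request:
apply_moves(targets=[-0.4, -1.2, 0, 0, 0, 0, 1, -0.8, -2.4, 0, 0, 0, 0, 1, -0.8, -2.4, 0, 0, 0, 0, 1])

```text
time: 10.35
ee_pos: [0.4033, -0.1885, 0.285]
tcp_rot: [-180.0, -0.0, -179.8]
wrist_force: [-0.1, 0.7, 0.1]
opening: 0.0855
```

```bash
python3 st.py;python3 pic.py top b 205 150 305 240 7;python3 pic.py side b 200 140 300 240 6
```

```text
{'time': 10.35, 'q': [-25.022, -6.201, 9.236, 105.424, -0.046, -25.185], 'ee_pos': [0.403, -0.189, 0.285], 'tcp_rot': [-179.953, -0.008, -179.837], 'wrist_force': [-0.094, 0.746, 0.081], 'torque': [0.027, -0.026, -0.002], 'opening': 0.085}
```

View pics/topb.png

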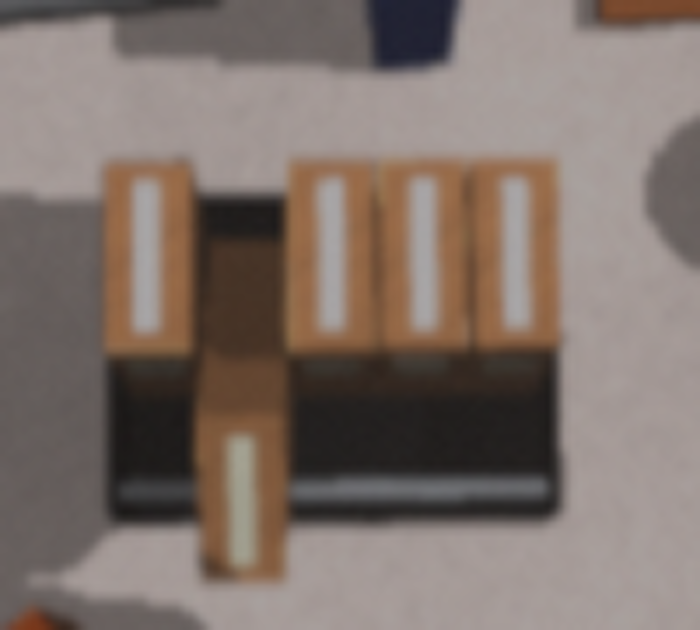

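View pics/sideb.png

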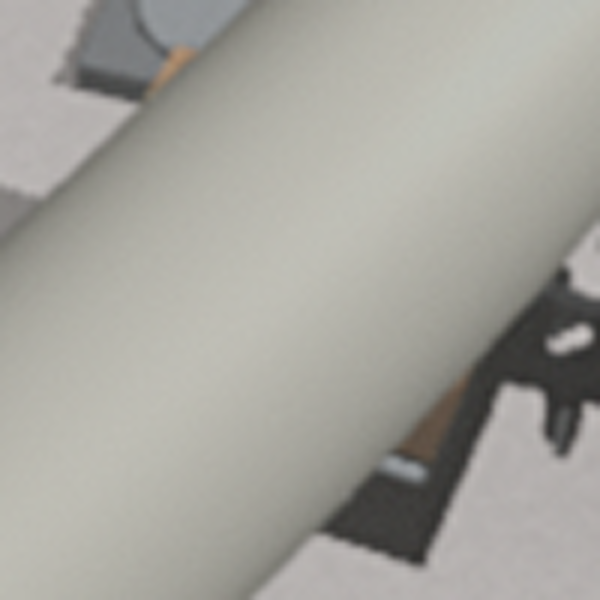

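```bash
python3 - <<'E'
from h import *
from scipy.optimize import least_squares
ob=np.array([((u+.5)/7-.5+205,(v+.5)/7-.5+150) for u,v in [(200,578),(285,580),(198,410),(288,412)]])
def A(xf,y,th,yw):
    t=np.radians(th); c,s=np.cos(t),np.sin(t)
    f=lambda x,z:(xf+x*c-z*s, 8+x*s+z*c)
    P=np.array([(f(0,180)[0],20,f(0,180)[1]),(f(0,180)[0],-20,f(0,180)[1]),(f(88,180)[0],20,f(88,180)[1]),(f(88,180)[0],-20,f(88,180)[1])])
    P[:,:2]=(P[:,:2])@np.array([[np.cos(yw),np.sin(yw)],[-np.sin(yw),np.cos(yw)]])+[0,y]
    return T(.5978,.0655,np.radians(.5),P)
for fix in (-30,):
    s=least_squares(lambda p:(proj("top",A(fix,p[0],p[1],p[2]))-ob).ravel(),[42,33,0]); print(s.x,s.fun.round(2), A(fix,*s.x))
for y in (.0425,.05,.057,-.0425,-.05,-.057):
  for b in (0,.013,.03): print(y,b,((proj("side",[[.403,-.1885+y,.285+b]])-[200,140])*6).round())
E
python3 - <<'E'
import cv2
a=cv2.imread("pics/sideb_raw.png"); cv2.imwrite("pics/sideb2.png",cv2.resize(a[150:250,260:360],None,fx=6,fy=6,interpolation=cv2.INTER_CUBIC))
E
```

```text
[ 3.85651107e+01  3.21904887e+01 -3.15725186e-02] [-0.11  0.19  0.09  0.17  0.1  -0.13 -0.08 -0.15] [[0.47206075 0.1269343  0.16033069]
 [0.47114699 0.08694473 0.16033069]
 [0.54651409 0.12523305 0.20721144]
 [0.54560034 0.08524349 0.20721144]]
0.0425 0 [[566. 506.]]
0.0425 0.013 [[569. 491.]]
0.0425 0.03 [[572. 470.]]
0.05 0 [[551. 501.]]
0.05 0.013 [[553. 485.]]
0.05 0.03 [[556. 464.]]
0.057 0 [[536. 496.]]
0.057 0.013 [[538. 480.]]
0.057 0.03 [[541. 459.]]
-0.0425 0 [[749. 569.]]
-0.0425 0.013 [[753. 554.]]
-0.0425 0.03 [[759. 534.]]
-0.05 0 [[765. 575.]]
-0.05 0.013 [[770. 560.]]
-0.05 0.03 [[776. 539.]]
-0.057 0 [[780. 580.]]
-0.057 0.013 [[785. 565.]]
-0.057 0.03 [[791. 545.]]
```

View pics/sideb2.png

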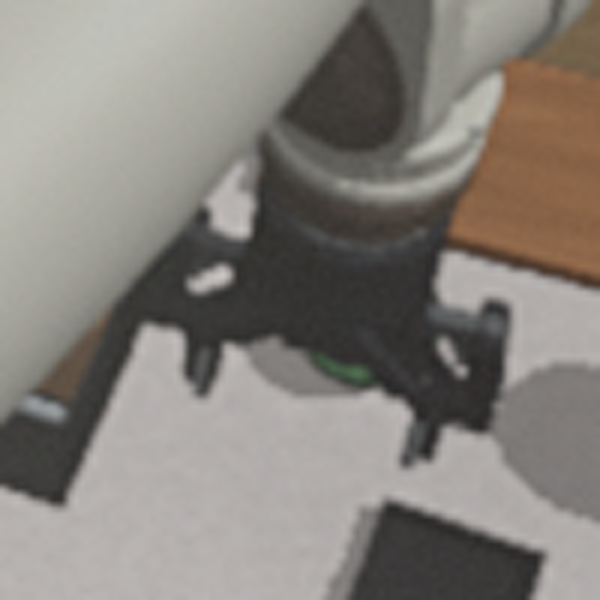

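```bash
python3 - <<'E'
from ik import *
c,s=np.cos,np.sin
tip=np.array([.504,.1065,.150])
for ph in (46,50,52,55,60):
    f=np.radians(ph); d=np.array([c(f),0,-s(f)])
    t=tip+.033*d
    print(ph,t.round(4),ik(t,d),"\n back",ik(t-.07*d,d),"up",ik(t+[0,0,.08],d),"\n lift", ik(t+[-.04,0,.17],d))
f=np.radians(52+32); d=np.array([c(f),0,-s(f)])
for z in (.16,.3): print(ik(np.array([.505-.02,-.262,z]),d))
E
```

```text
46 [0.5269 0.1065 0.1263] (array([ 19.3, -44.7, -48.1,  44.2, -13.3]), np.float64(3.020578337225324e-11)) 
 back (array([ 23.1, -48.5, -42.8,  55.8, -16.2]), np.float64(0.01120748584650866)) up (array([ 19.3, -43.5, -38.7,  52.4, -13.3]), np.float64(6.361546694671026e-12)) 
 lift (array([ 22. , -45.5, -29.2,  64.5, -15.1]), np.float64(4.908075490116583e-11))
50 [0.5252 0.1065 0.1247] (array([ 18.5, -40.7, -44.1,  48.1, -11.8]), np.float64(6.712098070426548e-12)) 
 back (array([ 21.3, -47. , -40.8,  58.1, -13.5]), np.float64(1.985849643403546e-09)) up (array([ 18.5, -39.6, -34.7,  56.3, -11.8]), np.float64(2.377464439945993e-12)) 
 lift (array([ 20.9, -41.5, -25.3,  68.2, -13.3]), np.float64(4.3125401264330493e-10))
52 [0.5243 0.1065 0.124 ] (array([ 18.1, -38.7, -42.1,  50. , -11. ]), np.float64(1.0830707646937803e-12)) 
 back (array([ 20.6, -44.5, -38.6,  59.7, -12.5]), np.float64(2.6241295488617607e-11)) up (array([ 18.1, -37.6, -32.7,  58.3, -11. ]), np.float64(8.831878449399433e-12)) 
 lift (array([ 20.4, -39.6, -23.3,  70. , -12.4]), np.float64(1.3184322135339496e-11))
55 [0.522
[... 177 characters left out ...]
e-12)) up (array([ 17.5, -34.7, -29.7,  61.2,  -9.9]), np.float64(3.666220705014981e-12)) 
 lift (array([ 19.6, -36.6, -20.4,  72.8, -11.1]), np.float64(3.79845072190129e-12))
60 [0.5205 0.1065 0.1214] (array([ 16.5, -30.7, -34.2,  57.6,  -8.2]), np.float64(2.586065195962811e-13)) 
 back (array([ 18.1, -35. , -29.8,  66.4,  -9. ]), np.float64(1.2298897505780314e-12)) up (array([ 16.5, -29.7, -24.7,  66. ,  -8.2]), np.float64(1.9921695108340204e-13)) 
 lift (array([ 18.4, -31.7, -15.6,  77.4,  -9.1]), np.float64(3.113320087725704e-13))
(array([-30.1,  -1.3,  -0.5,  85.6,   3. ]), np.float64(9.087570608224135e-14))
(array([-30.1,   3. ,  19.7, 101.5,   3. ]), np.float64(8.097944894923949e-12))
```

Request:
apply_moves(targets=[0.3, 1.5, 0, 0, -1.2, 0, 1, 0.6, 3, 0, 0, -2.4, 0, 1, 1, 4.5, 0, 0, -3.6, 0, 1, 1.4, 6, 0, 0, -4.8, 0, 1, 1.8, 7.5, 0, 0, -6, -0.1, 1])

```text
time: 10.95
ee_pos: [0.4578, 0.0387, 0.2862]
tcp_rot: [180.0, 35.9, 179.8]
wrist_force: [0.8, -0.5, -0.4]
opening: 0.0851
```

```bash
python3 st.py
```

```text
{'time': 10.95, 'q': [8.246, -43.872, -25.111, 73.186, -4.882, 6.839], 'ee_pos': [0.458, 0.039, 0.286], 'tcp_rot': [179.961, 35.864, 179.827], 'wrist_force': [0.772, -0.489, -0.41], 'torque': [-0.058, 0.459, -0.079], 'opening': 0.085}
```

Request:
apply_moves(targets=[0.5, 0.8, -0.6, 0, -0.5, -0.1, 1, 1, 1.6, -1.3, 0, -1, -0.2, 1, 1.4, 2.27, -2, 0, -1, -0.2, 1, 1.4, 2.27, -2.5, 0, -1, -0.2, 1, 1.4, 2.27, -2.5, 0, -1, -0.2, 1])

```text
time: 11.45
ee_pos: [0.4985, 0.106, 0.2068]
tcp_rot: [-179.8, 41.2, 178.9]
wrist_force: [-0.8, -1.2, 0.6]
opening: 0.0858
```

```bash
python3 st.py; python3 pic.py side c 200 120 320 240 6;python3 pic.py top c 205 150 305 240 7
```

```text
{'time': 11.45, 'q': [21.137, -44.314, -37.201, 58.133, -14.579, 17.091], 'ee_pos': [0.498, 0.106, 0.207], 'tcp_rot': [-179.835, 41.207, 178.924], 'wrist_force': [-0.76, -1.212, 0.589], 'torque': [-0.011, 0.605, 0.041], 'opening': 0.086}
```

View pics/sidec.png

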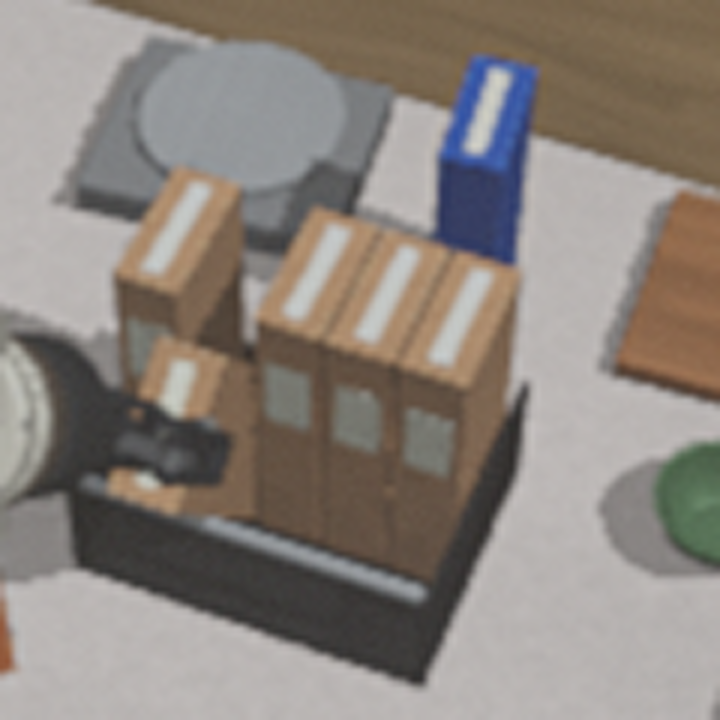

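View pics/topc.png

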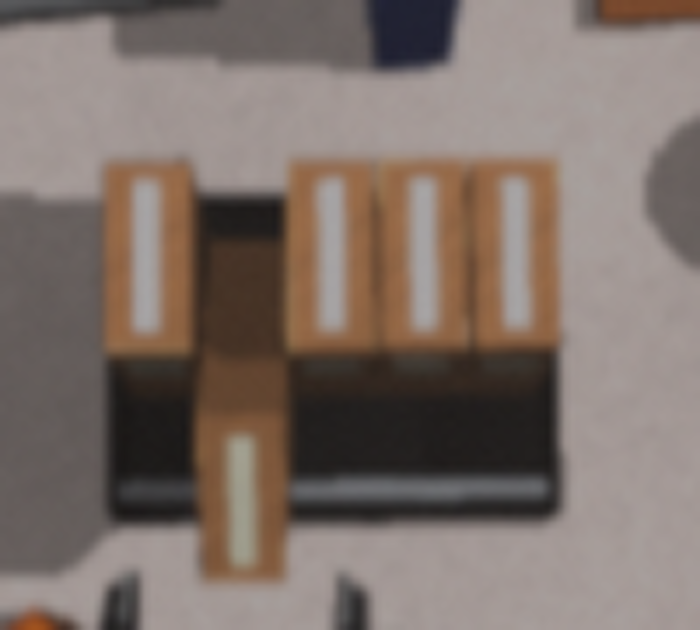

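```bash
python3 - <<'E'
from h import *
d=np.array([.659,-.0,-.752]);t=np.array([.4985,.106,.2045])
for o in (0,.013,.027,.04,.05): print(o,((proj("top",[t-o*d,t-o*d+[0,.043,0]])-[205,150])*7).round().tolist())
E
```

```text
0 [[238.0, 513.0], [143.0, 513.0]]
0.013 [[237.0, 531.0], [141.0, 531.0]]
0.027 [[237.0, 550.0], [139.0, 550.0]]
0.04 [[236.0, 569.0], [138.0, 569.0]]
0.05 [[235.0, 583.0], [136.0, 583.0]]
```

Request:
apply_moves(targets=[0.3, 0, -0.7, 0, 0, 0, 1, 0.6, 0, -1.4, 0, 0, 0, 1, 0.8, 0, -2, 0, 0, 0, 1, 0.9, 0, -2.4, 0, 0, 0, 1, 0.9, 0, -2.6, 0, 0, 0, 1])

```text
time: 12.05
ee_pos: [0.5269, 0.1039, 0.1318]
tcp_rot: [-179.9, 41.4, 178.6]
wrist_force: [-0.9, 0.8, -0.2]
opening: 0.0852
```

```bash
python3 st.py; python3 pic.py side d 200 120 320 240 6;python3 pic.py top d 205 150 305 240 7
```

```text
{'time': 12.05, 'q': [19.209, -41.578, -44.497, 47.546, -13.544, 15.737], 'ee_pos': [0.527, 0.104, 0.132], 'tcp_rot': [-179.908, 41.428, 178.62], 'wrist_force': [-0.948, 0.751, -0.154], 'torque': [0.043, 0.593, 0.021], 'opening': 0.085}
```

View pics/sided.png

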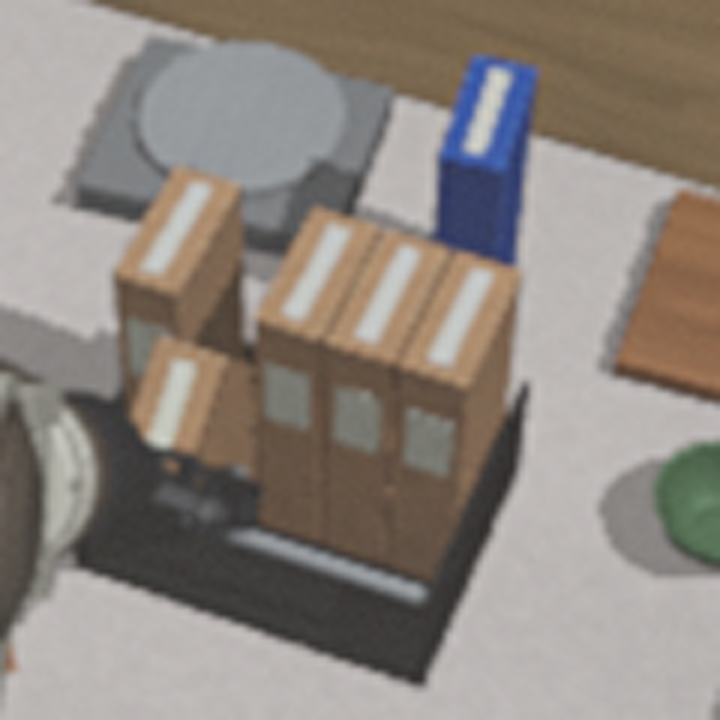

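View pics/topd.png

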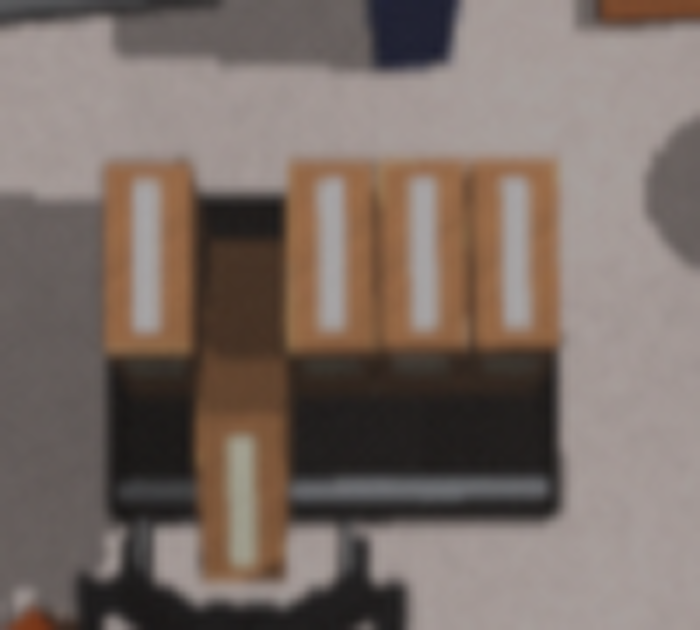

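Request:
apply_moves(targets=[0.1, 0.05, -0.1, 0, 0, 0, 1, 0.15, 0.05, -0.2, 0, 0, 0, 1])

```text
time: 12.35
ee_pos: [0.5319, 0.1061, 0.1273]
tcp_rot: [-180.0, 41.5, 178.6]
wrist_force: [-0.5, 0.6, -0.6]
opening: 0.0852
```

```bash
python3 st.py; python3 pic.py top e 205 150 305 240 7; python3 - <<'E'
from workcell import bot
import numpy as np
o=bot.get_obs();x=np.array(o["ee_pos"]);f=np.radians(90-o["tcp_rot"][1]);d=np.array([np.cos(f),0,-np.sin(f)])
S=np.array([.4716,.1068,.160]);X=np.array([.846,0,.533]);Z=np.array([-.533,0,.846])
for n,b in(("open tip",.042),("tip",.035),("body",.073)): print(n,[(x-b*d-S)@X*1e3,(x-b*d-S)@Z*1e3])
E
```

```text
{'time': 12.35, 'q': [19.248, -40.761, -44.681, 46.419, -13.542, 15.724], 'ee_pos': [0.532, 0.106, 0.127], 'tcp_rot': [-179.958, 41.545, 178.636], 'wrist_force': [-0.468, 0.639, -0.621], 'torque': [0.034, 0.541, -0.033], 'opening': 0.085}
open tip [np.float64(26.000647415671086), np.float64(-19.225070354332978)]
tip [np.float64(27.126592547774674), np.float64(-26.133231655250338)]
body [np.float64(21.014318973497954), np.float64(11.368215406872471)]
```

View pics/tope.png

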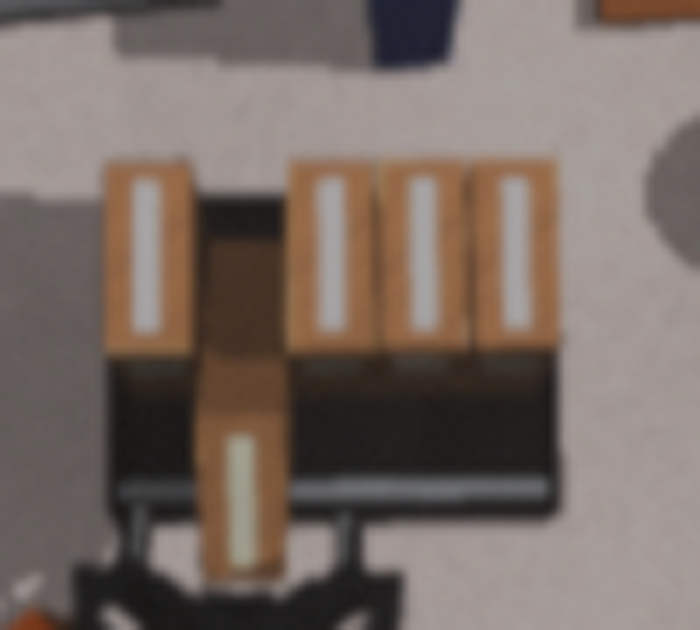

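Request:
apply_moves(targets=[0, 0, 0, 0, 0, 0, 0.6, 0, 0, 0, 0, 0, 0, 0.4, 0, 0, 0, 0, 0, 0, 0.3, 0, 0, 0, 0, 0, 0, 0.3, 0, 0, 0, 0, 0, 0, 0.3], newtons=50)

```text
time: 12.9
ee_pos: [0.5314, 0.1057, 0.1263]
tcp_rot: [-179.9, 41.5, 178.7]
wrist_force: [-1.5, -0.1, 2.3]
opening: 0.0391
```

```bash
python3 st.py; python3 pic.py top f 205 150 305 240 7
```

```text
{'time': 12.9, 'q': [19.233, -40.777, -44.745, 46.456, -13.542, 15.719], 'ee_pos': [0.531, 0.106, 0.126], 'tcp_rot': [-179.913, 41.465, 178.656], 'wrist_force': [-1.498, -0.13, 2.256], 'torque': [0.011, 0.491, 0.014], 'opening': 0.039}
```

View pics/topf.png

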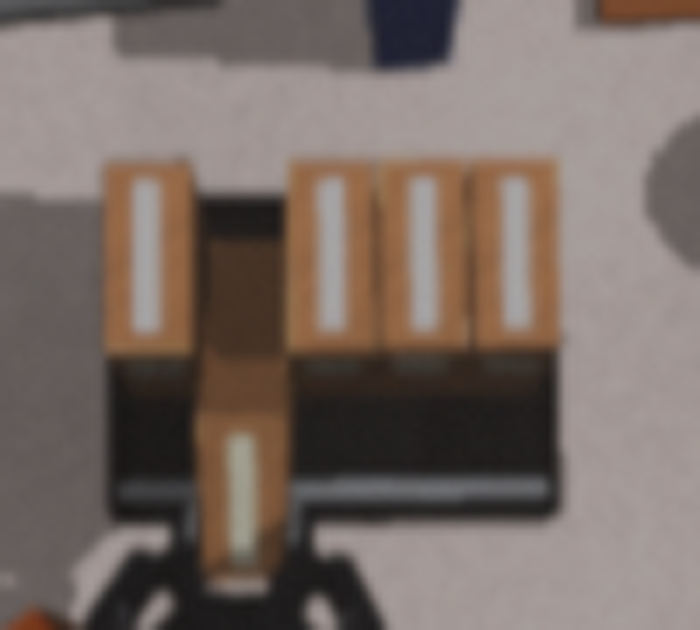

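Request:
apply_moves(targets=[-0.1, 0, 0.25, 0, 0, 0, 0.3, -0.3, 0, 0.7, 0, 0, 0, 0.3, -0.5, 0, 1.3, 0, 0, 0, 0.3, -0.7, 0, 1.9, 0, 0, 0, 0.3, -0.9, 0, 2.5, 0, 0, 0, 0.3])

```text
time: 13.45
ee_pos: [0.5034, 0.1056, 0.2012]
tcp_rot: [-179.9, 41.4, 178.7]
wrist_force: [-0.2, -0.5, -1.6]
opening: 0.0391
```

```bash
python3 st.py; python3 pic.py side g 190 100 310 220 6;python3 pic.py top g 205 150 305 240 7
python3 - <<'E'
from ik import *
f=np.radians(48.5); d=np.array([np.cos(f),0,-np.sin(f)])
for x in ((.48,.106,.326),(.47,.106,.326),(.46,.106,.33)): print(ik(np.array(x),d))
E
```

```text
{'time': 13.45, 'q': [20.89, -43.903, -37.745, 57.011, -14.579, 17.04], 'ee_pos': [0.503, 0.106, 0.201], 'tcp_rot': [-179.874, 41.361, 178.689], 'wrist_force': [-0.195, -0.475, -1.567], 'torque': [0.008, 1.028, 0.029], 'opening': 0.039}
(array([ 21.6, -42.1, -22.7,  70. , -14.1]), np.float64(3.53282426384848e-10))
(array([ 22.4, -43.3, -23.1,  70.8, -14.6]), np.float64(9.913125276492075e-12))
(array([ 23.2, -44.2, -23. ,  72.1, -15.1]), np.float64(2.9644634851124945e-11))
```

View pics/sideg.png

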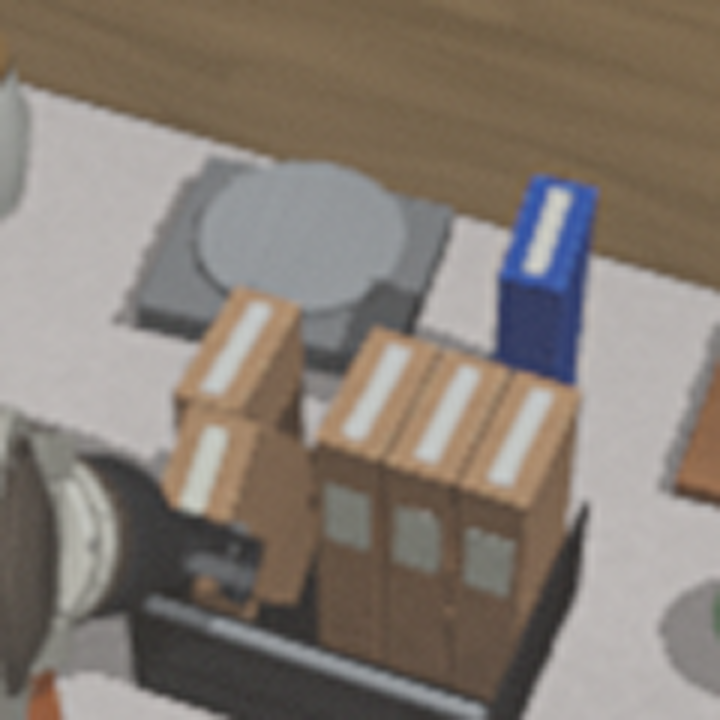

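View pics/topg.png

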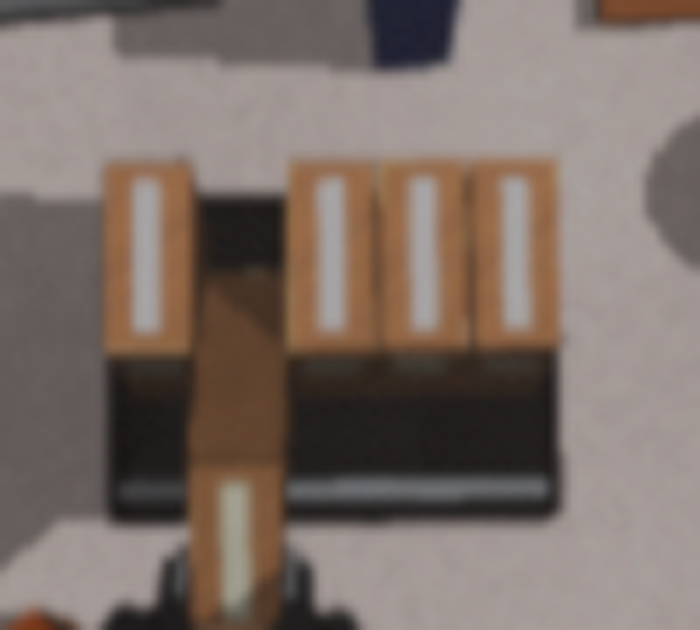

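Request:
apply_moves(targets=[-0.2, 0, 0.7, 0, 0, 0, 0.3, -0.4, 0, 1.5, 0, 0, 0, 0.3, -0.6, 0, 2.3, 0, 0, 0, 0.3, -0.8, 0, 3.2, 0, 0, 0, 0.3, -1, 0, 4.2, 0, 0, 0, 0.3])

```text
time: 14.05
ee_pos: [0.4737, 0.1056, 0.3259]
tcp_rot: [-179.8, 41.3, 178.7]
wrist_force: [0.5, 0.3, -1.0]
opening: 0.0391
```

```bash
python3 st.py; python3 pic.py side h 190 80 340 200 5
```

```text
{'time': 14.05, 'q': [23.025, -42.15, -22.489, 71.048, -15.925, 18.763], 'ee_pos': [0.474, 0.106, 0.326], 'tcp_rot': [-179.828, 41.289, 178.717], 'wrist_force': [0.515, 0.254, -0.983], 'torque': [0.048, 0.959, 0.014], 'opening': 0.039}
```

View pics/sideh.png

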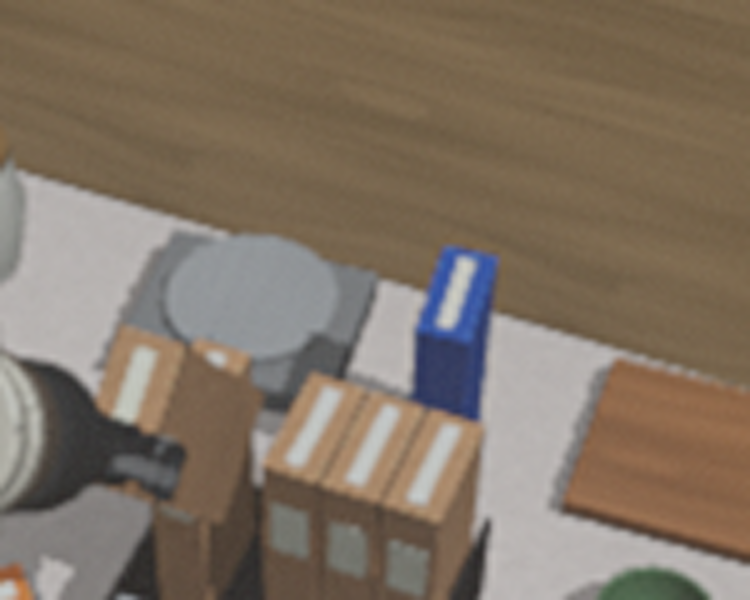

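Request:
apply_moves(targets=[0, 0, 0.3, 0, 1.2, 0, 0.3, 0, 0, 0.6, 0, 2.4, 0, 0.3, 0, -0.4, 0.8, 0, 3.6, 0, 0.3, 0.1, -1.2, 0.8, 0, 4.8, 0, 0.3, 0.1, -2.2, 0.8, 0, 5.37, 0.1, 0.3])

```text
time: 14.6
ee_pos: [0.4789, 0.0394, 0.3487]
tcp_rot: [-179.4, 8.8, 179.6]
wrist_force: [0.9, 0.6, -2.4]
opening: 0.0388
```

Request:
apply_moves(targets=[0.1, -1, 0, 0, 0, 0, 0.3, 0.2, -2.2, 0, 0, 0, 0, 0.3, 0.3, -3.4, 0, 0, 0, 0, 0.3, 0.4, -4.6, 0, 0, 0, 0, 0.3, 0.5, -5.8, 0, 0, 0, 0, 0.3])

```text
time: 15.1
ee_pos: [0.4924, -0.136, 0.3497]
tcp_rot: [-179.4, 9.2, 179.5]
wrist_force: [1.4, 1.0, -1.7]
opening: 0.0389
```

```bash
python3 st.py
```

```text
{'time': 15.1, 'q': [-16.654, -3.851, 18.442, 103.318, 1.93, -15.967], 'ee_pos': [0.492, -0.136, 0.35], 'tcp_rot': [-179.366, 9.157, 179.515], 'wrist_force': [1.43, 0.961, -1.726], 'torque': [0.04, 0.19, 0.027], 'opening': 0.039}
```

Next, over the tray and part way down, then a look.

Request:
apply_moves(targets=[0, -1.2, 0, 0, 0, 0, 0.3, 0, -2.4, 0, 0, 0, 0, 0.3, 0, -3.5, -0.5, 0, 0, 0, 0.3, 0, -4.2, -1.5, 0, 0, 0, 0.3, 0, -4.2, -2.7, 0, 0, 0, 0.3])

```text
time: 15.6
ee_pos: [0.4924, -0.2633, 0.2677]
tcp_rot: [-179.3, 9.2, 179.4]
wrist_force: [0.5, 0.1, -2.3]
opening: 0.0391
```

Request:
apply_moves(targets=[0, 0, -1.2, 0, 0, 0, 0.3, 0, 0, -2, 0, 0, 0, 0.3, 0, 0, -2.6, 0, 0, 0, 0.3, 0, 0, -2.6, 0, 0, 0, 0.3])

```text
time: 16.0
ee_pos: [0.4909, -0.2597, 0.1878]
tcp_rot: [-179.5, 8.9, 179.5]
wrist_force: [0.2, -0.4, -3.2]
opening: 0.0391
```

```bash
python3 st.py; python3 pic.py side i 290 150 410 290 5;python3 pic.py top i 280 140 400 260 6
```

```text
{'time': 16.0, 'q': [-30.179, -3.467, 0.142, 85.592, 3.978, -29.352], 'ee_pos': [0.491, -0.26, 0.188], 'tcp_rot': [-179.507, 8.93, 179.491], 'wrist_force': [0.212, -0.413, -3.211], 'torque': [0.05, 0.282, -0.008], 'opening': 0.039}
```

View pics/sidei.png

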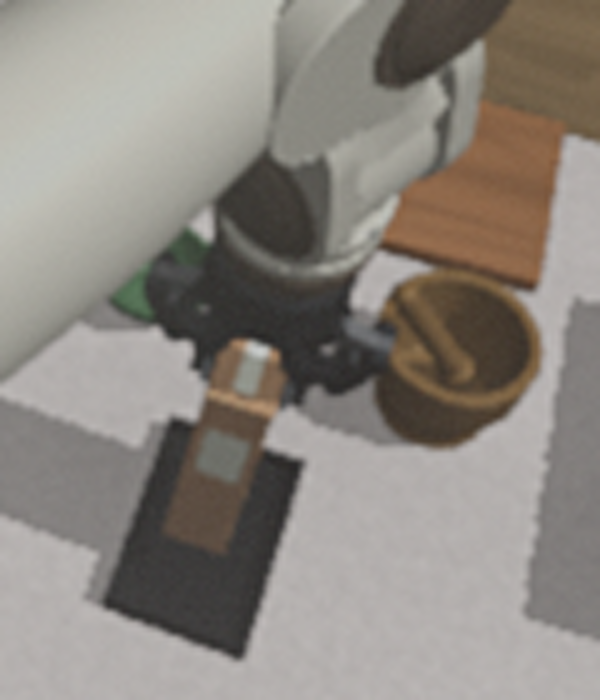

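View pics/topi.png

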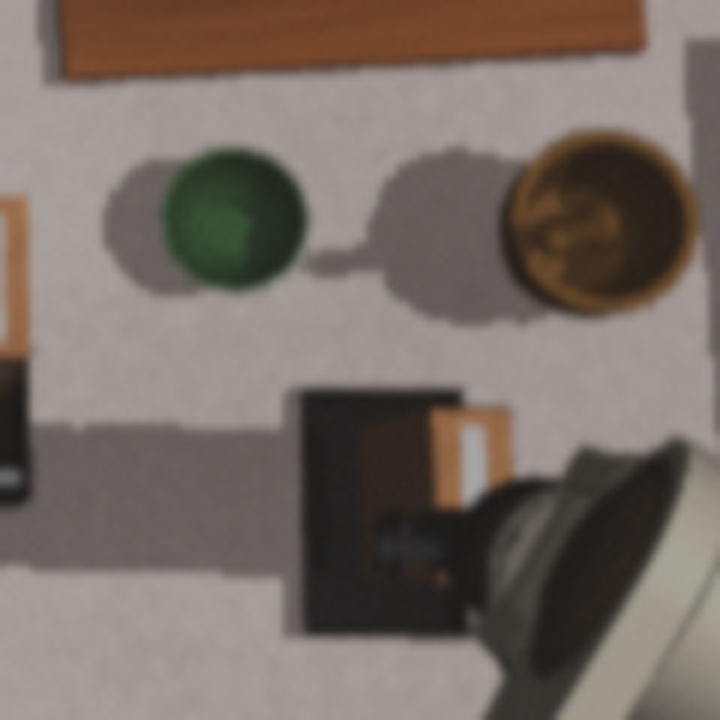

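```bash
python3 - <<'E'
from h import *
x=np.array([.491+.0112,-.260,.186-.1194])
A=np.array([(-44,20,0),(-44,-20,0),(-44,20,180),(-44,-20,180),(44,20,180),(44,-20,180)])
for th in (-4,-2,0,2,4):
    B=R.from_euler("y",th,degrees=True).apply((A-[-11.2,0,119.4])/1e3)+[.491,-.26,.186]
    print(th,((proj("side",B)-[290,150])*5).round().tolist(),((proj("top",B)-[280,140])*6).round().tolist())
E
```

```text
-4 [[165.0, 528.0], [227.0, 549.0], [205.0, 394.0], [274.0, 418.0], [247.0, 269.0], [315.0, 291.0]] [[363.0, 570.0], [432.0, 570.0], [435.0, 582.0], [515.0, 582.0], [432.0, 408.0], [511.0, 407.0]]
-2 [[164.0, 532.0], [225.0, 554.0], [206.0, 390.0], [276.0, 414.0], [248.0, 268.0], [315.0, 290.0]] [[363.0, 577.0], [433.0, 577.0], [436.0, 577.0], [515.0, 577.0], [431.0, 404.0], [510.0, 403.0]]
0 [[162.0, 537.0], [224.0, 559.0], [207.0, 386.0], [277.0, 410.0], [248.0, 267.0], [315.0, 289.0]] [[364.0, 584.0], [433.0, 584.0], [436.0, 573.0], [516.0, 573.0], [430.0, 400.0], [509.0, 400.0]]
2 [[161.0, 542.0], [222.0, 564.0], [209.0, 382.0], [278.0, 406.0], [249.0, 267.0], [315.0, 288.0]] [[364.0, 592.0], [434.0, 591.0], [437.0, 569.0], [516.0, 569.0], [429.0, 396.0], [508.0, 396.0]]
4 [[159.0, 546.0], [221.0, 568.0], [210.0, 378.0], [280.0, 402.0], [249.0, 266.0], [316.0, 288.0]] [[365.0, 599.0], [435.0, 599.0], [437.0, 564.0], [516.0, 564.0], [428.0, 393.0], [506.0, 392.0]]
```

```bash
python3 - <<'E'
import cv2
a=cv2.imread("pics/sidei_raw.png");cv2.imwrite("pics/si2.png",cv2.resize(a[210:270,315:355],None,fx=12,fy=10,interpolation=cv2.INTER_CUBIC))
a=cv2.imread("pics/topi_raw.png");a=cv2.convertScaleAbs(a,alpha=1.6);cv2.imwrite("pics/ti2.png",cv2.resize(a[195:250,330:370],None,fx=14,fy=10,interpolation=cv2.INTER_CUBIC))
E
```

```text
(no output)
```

View pics/si2.png

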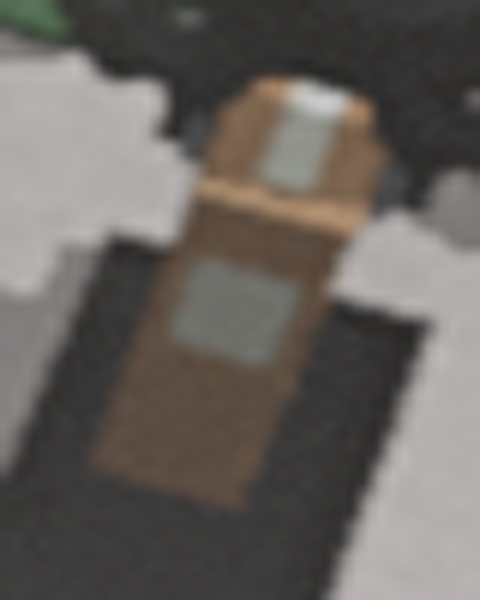

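View pics/ti2.png

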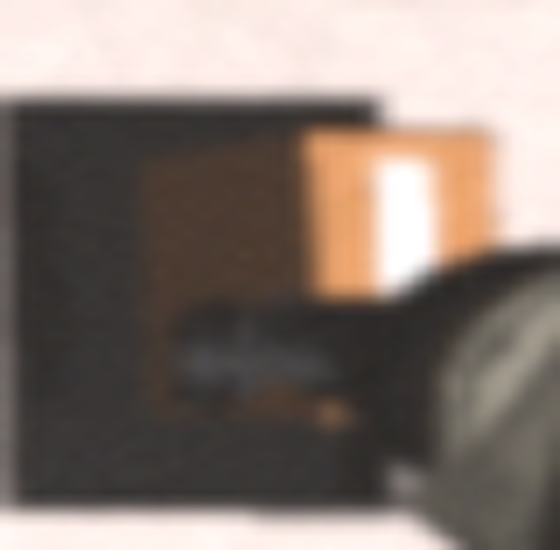

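Request:
apply_moves(targets=[0.1, -0.05, -0.6, 0, 0.5, 0, 0.3, 0.1, -0.05, -1.2, 0, 0.5, 0, 0.3, 0.1, -0.05, -1.6, 0, 0.5, 0, 0.3, 0.1, -0.05, -1.8, 0, 0.5, 0, 0.3, 0.1, -0.05, -1.9, 0, 0.5, 0, 0.3])

```text
time: 16.6
ee_pos: [0.4953, -0.2619, 0.1352]
tcp_rot: [-179.3, 6.3, 179.5]
wrist_force: [0.9, -0.2, -2.3]
opening: 0.039
```

```bash
python3 st.py
```

```text
{'time': 16.6, 'q': [-29.241, -0.926, -2.927, 82.183, 2.396, -28.605], 'ee_pos': [0.495, -0.262, 0.135], 'tcp_rot': [-179.308, 6.251, 179.523], 'wrist_force': [0.872, -0.161, -2.293], 'torque': [0.034, 0.187, -0.006], 'opening': 0.039}
```

Request:
apply_moves(targets=[0, 0, -0.07, 0, 0, 0, 0.3, 0, 0, -0.14, 0, 0, 0, 0.3, 0, 0, -0.2, 0, 0, 0, 0.3, 0, 0, -0.2, 0, 0, 0, 0.3])

```text
time: 17.0
ee_pos: [0.4953, -0.2619, 0.1291]
tcp_rot: [-179.3, 6.2, 179.5]
wrist_force: [0.3, -0.3, -2.9]
opening: 0.0391
```

Request:
apply_moves(targets=[0, 0, -0.05, 0, 0, 0, 0.3, 0, 0, -0.1, 0, 0, 0, 0.3, 0, 0, -0.1, 0, 0, 0, 0.3])

```text
time: 17.3
ee_pos: [0.4958, -0.262, 0.129]
tcp_rot: [-179.2, 6.4, 179.5]
wrist_force: [-7.0, 3.3, 14.7]
opening: 0.0391
```

Request:
apply_moves(targets=[0, 0, 0.06, 0, 0, 0, 0.3, 0, 0, 0.06, 0, 0, 0, 0.3])

```text
time: 17.5
ee_pos: [0.4955, -0.262, 0.1289]
tcp_rot: [-179.3, 6.3, 179.5]
wrist_force: [-2.0, 0.8, 6.9]
opening: 0.0391
```

```bash
python3 st.py; python3 pic.py side j 315 210 355 280 10;python3 pic.py top j 320 190 370 250 10; python3 - <<'E'
from h import *
from workcell import bot
t=np.array(bot.get_obs()["ee_pos"])
A=np.array([(-44,20,0),(-44,-20,0),(-44,20,180),(-44,-20,180),(44,20,180),(44,-20,180)])
for th in (-4,-2,0,2,4):
    B=R.from_euler("y",th,degrees=True).apply((A-[-11.2,0,119.4])/1e3)+t+[0,0,.0]
    print(th,((proj("side",B)-[315,210])*10).round().tolist(),((proj("top",B)-[320,190])*10).round().tolist())
E
```

```text
{'time': 17.5, 'q': [-29.233, -0.973, -3.676, 81.426, 2.388, -28.605], 'ee_pos': [0.496, -0.262, 0.129], 'tcp_rot': [-179.275, 6.295, 179.535], 'wrist_force': [-2.039, 0.845, 6.918], 'torque': [0.186, 0.56, 0.037], 'opening': 0.039}
-4 [[66.0, 528.0], [184.0, 571.0], [139.0, 282.0], [273.0, 328.0], [222.0, 38.0], [351.0, 81.0]] [[177.0, 443.0], [289.0, 443.0], [290.0, 461.0], [416.0, 461.0], [285.0, 183.0], [411.0, 183.0]]
-2 [[63.0, 537.0], [181.0, 580.0], [142.0, 274.0], [275.0, 320.0], [223.0, 36.0], [352.0, 78.0]] [[178.0, 454.0], [290.0, 454.0], [290.0, 454.0], [417.0, 454.0], [283.0, 177.0], [409.0, 176.0]]
0 [[60.0, 547.0], [178.0, 590.0], [144.0, 266.0], [278.0, 312.0], [224.0, 34.0], [353.0, 76.0]] [[179.0, 466.0], [291.0, 466.0], [291.0, 447.0], [418.0, 447.0], [282.0, 171.0], [407.0, 170.0]]
2 [[56.0, 556.0], [175.0, 599.0], [147.0, 258.0], [281.0, 304.0], [225.0, 32.0], [353.0, 75.0]] [[180.0, 478.0], [292.0, 477.0], [292.0, 440.0], [418.0, 440.0], [280.0, 165.0], [405.0, 164.0]]
4 [[53.0, 564.0], [172.0, 608.0], [150.0, 250.0], [283.0, 296.0], [225.0, 31.0], [353.0, 73.0]] [[181.0, 489.0], [293.0, 489.0], [292.0, 433.0], [419.0, 433.0], [279.0, 159.0], [404.0, 159.0]]
```

View pics/sidej.png

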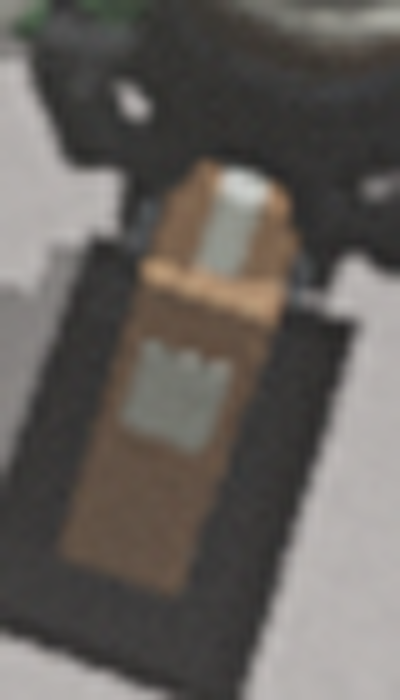

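View pics/topj.png

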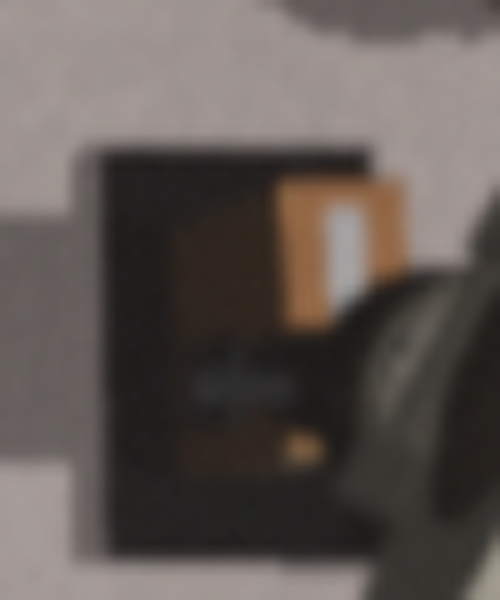

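Request:
apply_moves(targets=[0, 0, 0, 0, 0, 0, 0.52, 0, 0, 0, 0, 0, 0, 0.6, 0, 0, 0, 0, 0, 0, 0.8, 0, 0, 0, 0, 0, 0, 0.9, 0, 0, 0, 0, 0, 0, 0.9])

```text
time: 18.1
ee_pos: [0.4953, -0.2618, 0.1276]
tcp_rot: [-179.3, 6.2, 179.5]
wrist_force: [0.4, -0.2, 0.5]
opening: 0.0767
```

Request:
apply_moves(targets=[-0.05, 0, 0.4, 0, 0, 0, 0.9, -0.1, 0, 1.2, 0, 0, 0, 0.9, -0.2, 0, 2.2, 0, 0, 0, 0.9, -0.3, 0, 3.4, 0, 0, 0, 0.9, -0.4, 0, 4.6, 0, 0, 0, 0.9])

```text
time: 18.6
ee_pos: [0.4828, -0.2616, 0.268]
tcp_rot: [-179.3, 6.2, 179.5]
wrist_force: [-0.6, 0.1, -0.1]
opening: 0.0766
```

```bash
python3 st.py; python3 pic.py side k 310 190 400 290 6;python3 pic.py top k 300 160 400 260 6
```

```text
{'time': 18.6, 'q': [-29.891, 0.588, 13.454, 97.077, 2.457, -29.26], 'ee_pos': [0.483, -0.262, 0.268], 'tcp_rot': [-179.303, 6.249, 179.532], 'wrist_force': [-0.608, 0.073, -0.122], 'torque': [-0.031, 0.075, -0.041], 'opening': 0.077}
```

View pics/sidek.png

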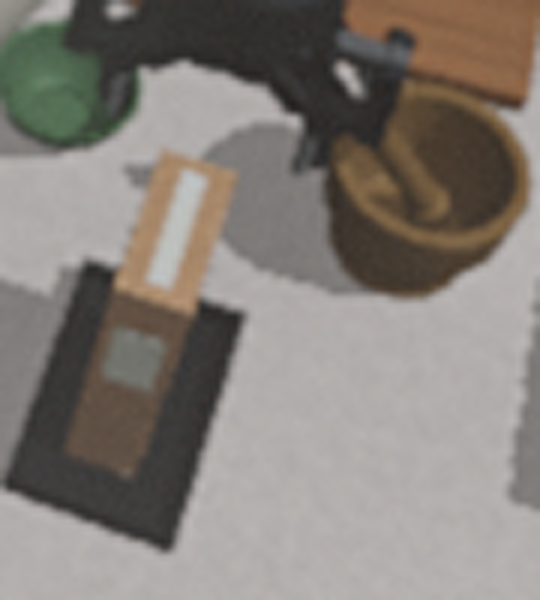

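View pics/topk.png

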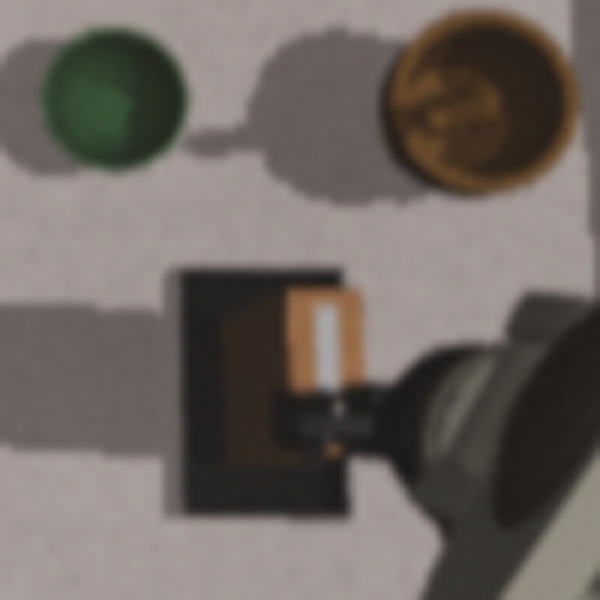

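Request:
apply_moves(targets=[-0.3, 0, 1, 0, 0, 0, 0.9, -1.3, -0.5, 1.5, 0, 0, 0, 0.9, -2.5, -1.5, 1.5, 0, 0, 0, 0.9, -3.6, -2.5, 1.5, 0, 0, 0, 0.9, -4.2, -3.5, 1.5, 0, 0, 0, 0.9])

```text
time: 19.2
ee_pos: [0.3552, -0.3675, 0.3122]
tcp_rot: [-179.2, 6.3, 179.5]
wrist_force: [0.4, 0.3, -0.3]
opening: 0.0771
```

```bash
python3 st.py; python3 pic.py side l 110 110 410 300 2;python3 pic.py top l 205 150 405 260 4; python3 - <<'E'
import cv2
from h import *
a=cv2.imread("pics/topl_raw.png");b=cv2.imread("pics/sidel_raw.png")
A=np.array([(x,y,z) for z in (0,180) for x in(-44,44) for y in (-20,20)])
from scipy.optimize import least_squares
cv2.imwrite("pics/tl2.png",cv2.resize(a[190:260,315:375],None,fx=8,fy=8,interpolation=cv2.INTER_CUBIC))
cv2.imwrite("pics/sl2.png",cv2.resize(b[205:285,305:365],None,fx=7,fy=7,interpolation=cv2.INTER_CUBIC))
B=T(.5067,-.262,np.radians(-.5),A,.005)
print(((proj("top",B)-[315,190])*8).round().tolist());print(((proj("side",B)-[305,205])*7).round().tolist())
E
```

```text
{'time': 19.2, 'q': [-48.588, -1.384, 16.693, 103.301, 4.161, -47.892], 'ee_pos': [0.355, -0.367, 0.312], 'tcp_rot': [-179.234, 6.285, 179.52], 'wrist_force': [0.38, 0.27, -0.306], 'torque': [0.032, 0.047, 0.029], 'opening': 0.077}
[[269.0, 374.0], [180.0, 373.0], [265.0, 178.0], [176.0, 178.0], [370.0, 359.0], [269.0, 358.0], [364.0, 138.0], [264.0, 137.0]]
[[192.0, 452.0], [110.0, 421.0], [243.0, 298.0], [163.0, 269.0], [262.0, 259.0], [169.0, 226.0], [316.0, 95.0], [226.0, 64.0]]
```

View pics/sidel.png

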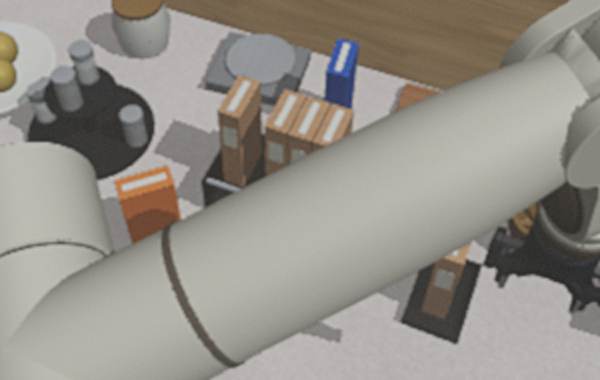

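View pics/topl.png

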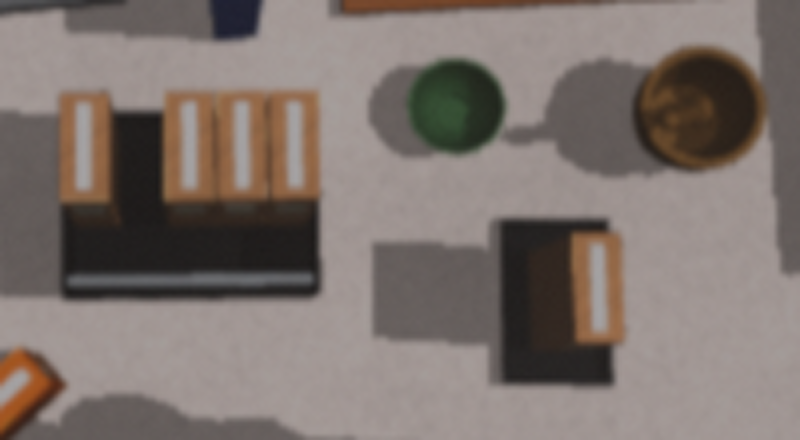

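View pics/sl2.png

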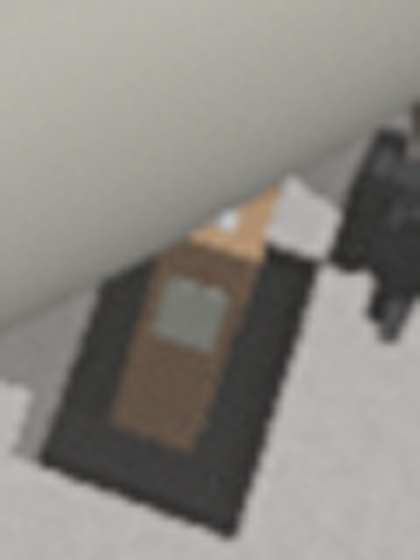

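View pics/tl2.png

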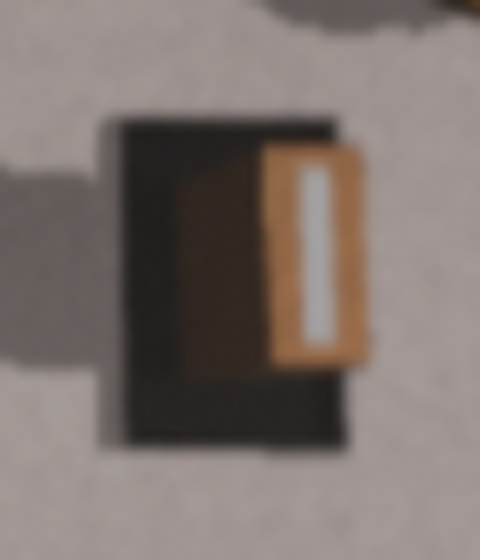

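```bash
python3 -c "
from workcell import bot
print(bot.job_done(), bot.get_obs()['time'])"
```

```text
the job is handed in; nothing more can be done
the job is handed in; nothing more can be done
```

The short carton (second from the left in the rack) is standing upright in the tray, and I handed the job in at about 19.3 s. I tipped it from behind its top back edge until it lay on the front rail, at about 32° by the top-camera fit. I then gripped it across its spine end, lifted it clear of the row, turned it upright, lowered it to the tray floor and let go.

**Last checks:** In the final top picture the carton's top and base outlines both lie about 2 mm in x from those of an upright carton on the tray floor, well inside the tray walls. The four tall cartons stand in their places, and the bowl and mortar were not touched. The side picture shows the turntable's shakers in place. The gripper is clear of everything, with about 0 N at the wrist.

**What went wrong or disagreed:**
- **Fingertips:** In the pictures the fingertips sat about 29 mm short of the stated TCP. My first pull rode up onto the carton's top at about 37 N wrist force. I backed off and pulled again from lower, which worked at about 1 N. The later grasp allowed for this offset.
- **Grasp angle:** The arm's joint range forced a steep approach, so I held the carton by its sides near the top of the spine rather than square-on to the spine.
- **Tilt:** The carton was still leaning about 3° above the tray. I corrected this before setting it down, with about 16 N at contact.

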